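# Load the bench-top cool chest

### The arm

A 6-joint arm with a two-finger parallel gripper is mounted at the origin on a cart in front of the work surface, level with it; the furniture and walls round the work are solid. World frame = base frame: x ahead of the robot, y to its left, z up, the work surface at z = 0. Lengths are in m, angles in rad, forces in N, time in s.
With the tool pointing down it reaches from about 0.325 to 0.775 m from the base axis. Payload 5.5 kg.
Tool frame: the origin (TCP) lies at the very end of the fingers, on their centre line; the grasp point (between the pads) lies 19 mm behind it; z points along the fingers, y is the direction in which the jaws open and shut (so a half turn about z gives the same grasp; the last joint's range is limited). The gripper opens to 85 mm and grips with 20 to 120 N. Pads are 22 mm wide; open, the fingers measure 114 mm over their backs; the gripper's body (76 mm by 85 mm) begins 54 mm behind the grasp point. The pads swing forward as they close: fully open they stand 13 mm farther back than shut.
Start: joints at [1.133, 0.091, 1.231, -0, 1.82, -0.057], TCP at [0.223, 0.557, 0.231] pointing down, gripper open.
Joint ranges: [-2.87, 2.87], [-0.86, 2.18], [0.17, 2.46], [-1.51, 4.65], [0.06, 2.69], [-2.65, 2.65]. Speed limits (rad/s): [2.57, 2.57, 3.01, 3.14, 3.14, 3.14].

### API

Orientations are given as a rotation vector (axis times angle).
In Python, from plant import r, optics gives the robot as it stands.
- The arm moves only by the shell command python3 -m pendant 'ROWS' [FORCE]. ROWS is JSON, a list of rows, each a list of 7 numbers: the shift along the tool's x, y, z normalised to -1 to 1, where 1 is 50 mm, then the turn, a rotation vector about the tool's x, y, z normalised to -1 to 1, where 1 is 120 degrees, then the closure, from 0 (fully open) to 1 (shut). A call has exactly 5 rows; each row shifts and turns the pose as measured when the row begins, along the tool's axes as they then stand; what a row does not reach is not made up. A row lasts 1/12 s, in which the tool goes at most 41.7 mm and 7.16 degrees, less where a joint would pass 70% of its speed; a pose out of reach is approached as far as the arm can. A call with a number of a shift or a turn outside -1 to 1 is refused whole. A call with a gripper value outside its range is refused whole. The fingers move at their own pace and stop on an object; FORCE is the grip in N (left out, the last holds). Time passes only in rows, so rows that do not move let the fingers close, or fill a call up. It gives the time, the measured TCP pose, the force and the opening at its end, in the units of the state.
- r.get_obs(): the state, without advancing time (a new reading comes with each control period).
- optics.get_image(name): name is "scene" or "top"; returns the picture (420x560x3 uint8, blue, green, red); there is no depth.
- optics.camera_params(name): a dict with "fov_y" (degrees; the focal length in pixels is half the picture's height over the tangent of half this angle, whatever the lens; pixels are square), "cx", "cy" (the principal point, pixels), "R" (3x3) and "t" (3): a world point X has camera coordinates R X + t. Camera axes: x right, y down, z forward; pixel columns grow to the right and rows downward; lengths in m; the calibration is good to about 2 mm. A picture is of the moment at which its call begins. camera_params takes no time and is no camera call.
- r.sign_off(): hands the job in, once; it reports no verdict.
The state is a dict: "time_s": time; "qpos": joint angles; "dq": joint speeds; "joint_torque": joint torques, N m; "position": TCP position; "tcp_rot": TCP orientation; "contact_force": force on the tool from outside, world axes, zero at the start; "ft_torque": the same for the moment, N m; "opening": finger opening in m.
Only numpy, scipy, OpenCV 4.12 (cv2) and the standard library are available. Lean on these libraries where they do the work, as an engineer would, in place of code of your own. Each camera call takes 0.05 s, during which the arm holds its last target.

### The job

Put the loose 100 ml blue-capped bottles away in the cool chest: flip up the ring pull recessed in its flush lid, lift the lid by it right back, raise the red-gripped stay and let the lid down so that it rests propped on the stay, and only then stand every bottle upright on the floor inside. When all are in, tip the lid back off the stay, fold the stay down onto the deck again, lower the lid until it is fully shut and lay the ring flat in its cup. Leave the tip box, the roll of tape and the brown bottle standing behind and to the right of the work where they are.

Things in the scene. Friction and masses are not known exactly. Their poses are not given: they have to be found in the camera images.
- cool_chest: Insulated cool chest fixed to the bench: off-white box 220 (x) x 460 (y) x 165 mm high with a grey deck and a darker blue-grey lid. Origin: centre of its underside, at bench level. Its x axis points from its front (the robot's side, with a display) to the hinge side, y to its left, z up. The lid fills the deck opening x -75..75, y -180..180 mm, flush with the deck at z = 165 mm.
- chest_floor (a point): Centre of the chest's inner floor (22 mm above the bench), axes as the chest. The cavity is 130 (x) x 340 (y) mm. With the lid propped its underside stands at x = 45..50 mm and the stay at y < -160 mm (up to 270 mm above the bench), so bottles go in best in a row at x = -15 mm, y from -76 to 125 mm, 67 mm apart, leaving room for the gripper's body.
- lid_hinge (a point): Point on the lid's hinge axis (which runs along the chest's y) at its middle: chest x = 75, z = 165 mm. Axes as the chest. The lid (150 x 360 x 24 mm thick, under the ring cup 32 mm, 0.7 kg) reaches 150 mm from here toward the front; its top face passes through this point.
- lid (a joint): Lid angle, rad: 0 shut, 1.95 leaning back on its stop; the front edge swings up and back. Free hinge. Shut, it offers no grip but the ring. It stays open by itself only if tipped back past about 1.8; from less it falls shut, or onto the stay if that is raised (it then rests at about 1.53).
- ring (a joint): Angle of the ring pull, rad: 0 flat in its cup, 1.57 square to the lid, limit 3.0 (flipped over toward the lid's front edge). Stiff pivot: it stays as left. The cup in the lid is 24 mm deep, 74 mm wide along y and reaches from 52 to 139 mm from the hinge axis: about 30 mm free on either side of the flat bar, 14 mm below it.
- ring_pivot (a point): Middle of the ring's pivot axis (parallel to the hinge axis), 132 mm from the hinge axis toward the lid's front, 6 mm below the lid's top face. Axes as the lid (x from front edge to hinge, z out of its top face).
- ring_bar (a point): Middle of the ring's cross bar, the place to grip it: steel, 8 mm thick, straight for 28 mm, parallel to the chest's y; the D-ring is 60 mm wide. It lies 42 mm from the ring's pivot; at ring angle 0 it points from there toward the hinge, and its x axis always runs from pivot to bar.
- stay (a joint): Stay angle, rad: 0 folded on the right-hand deck pointing to the front, 1.57 upright, 2.2 leaning back on its stop; it falls to the nearer side by itself. If the lid, from leaning back, is let down while the stay is at 2.05 to 2.2, the inner arm of its end slides into the keeper lip under the lid and carries it (lid 1.53, stay 1.99). Tip the lid back to free it again.
- stay_pivot (a point): Point on the stay's pivot axis (along the chest's y): chest x = 5, y = -200, z = 179 mm. Axes as the chest. The stay is a steel rod 9 mm thick, 93 mm long from here, ending in a crossbar along the chest's y: 40 mm inward (it props the lid), 52 mm outward (red sleeve, the grip).
- stay_grip (a point): Middle of the red sleeve (13 mm thick, 42 mm long, along the chest's y) at the stay's end, 93 mm from the pivot axis and 32 mm outward (-y) of the rod: the place to grip it, like the ring's bar. Folded, it lies 14 mm above the deck.
- bottle_pink_a: 100 ml screw-cap laboratory bottle with pink contents, 56 mm diameter, 105 mm high, 0.16 kg; blue cap 35 mm diameter, from 67 mm up to the top. Origin: centre of its underside, z up. May be absent.
- bottle_clear_a: As the pink bottle, with clear-white contents, 0.19 kg. Origin: centre of its underside. May be absent.
- bottle_pink_b: A second pink bottle, same size. May be absent.
- bottle_clear_b: A second clear-white bottle, same size. May be absent.
- tip_box_200: Pipette tip box with a blue rack, 86 x 120 x 101 mm, loose; leave it alone. Origin: centre of its underside.
- tape_roll: Roll of cream tape lying flat, 96 mm across, 19 mm high, loose; leave it alone. Origin: centre of its underside.
- brown_bottle: Dark brown square bottle, 67 x 68 x 156 mm, loose; leave it alone. Origin: centre of its underside.
Not all that is in view belongs to the job. What is shaped like the bottle_clear_b but orange is not meant.

How it is judged:
On the way, in this order (a step that is already met when the one before it is completed fails the run):
1. the ring pull is flipped up out of its cup before the lid is raised (value of joint ring above 0.7 rad and value of joint lid below 0.2 rad).
2. the lid is lifted (value of joint lid above 1.2 rad), for 0.1 s.
3. the lid rests propped on the raised stay, let go by the robot (value of joint lid between 1.4 and 1.62 rad and value of joint stay above 1.7 rad and contact force between lid and stay above 0.1 N and contact force between the fingers and lid below 0.05 N and contact force between the fingers and stay below 0.05 N), for 0.4 s.
4. every bottle stands upright on the floor inside the chest, the lid still propped on its stay (x of bottle_pink_a in the frame of cool_chest between -0.05 and 0.05 m and y of bottle_pink_a in the frame of cool_chest between -0.155 and 0.155 m and z of bottle_pink_a in the frame of cool_chest between 0.012 and 0.034 m and angle between each of bottle_pink_a, bottle_clear_a, bottle_pink_b, bottle_clear_b's own z axis and vertical below 0.2 rad and x of bottle_clear_a in the frame of cool_chest between -0.05 and 0.05 m and y of bottle_clear_a in the frame of cool_chest between -0.155 and 0.155 m and z of bottle_clear_a in the frame of cool_chest between 0.012 and 0.034 m and x of bottle_pink_b in the frame of cool_chest between -0.05 and 0.05 m and y of bottle_pink_b in the frame of cool_chest between -0.155 and 0.155 m and z of bottle_pink_b in the frame of cool_chest between 0.012 and 0.034 m and x of bottle_clear_b in the frame of cool_chest between -0.05 and 0.05 m and y of bottle_clear_b in the frame of cool_chest between -0.155 and 0.155 m and z of bottle_clear_b in the frame of cool_chest between 0.012 and 0.034 m and value of joint lid between 1.4 and 1.62 rad and value of joint stay above 1.7 rad and contact force between lid and stay above 0.1 N), for 0.3 s.
5. the lid is off the stay and the stay is folded down (value of joint stay below 0.2 rad and value of joint lid above 0.3 rad), for 0.1 s.
6. the lid is lowered shut (value of joint lid below 0.03 rad), for 0.2 s.
At the end, for the whole second after the job is handed in: Every bottle present stands upright (within 0.2 rad) on the floor inside the chest; lid shut (under 0.03 rad), ring flat in its cup (under 0.15 rad), stay folded (under 0.2 rad); tip box, roll of tape and brown bottle within 40 mm of where they stood (value of joint lid below 0.03 rad and value of joint ring below 0.15 rad and value of joint stay below 0.2 rad and x of bottle_pink_a in the frame of cool_chest between -0.05 and 0.05 m and y of bottle_pink_a in the frame of cool_chest between -0.155 and 0.155 m and z of bottle_pink_a in the frame of cool_chest between 0.012 and 0.034 m and angle between each of bottle_pink_a, bottle_clear_a, bottle_pink_b, bottle_clear_b's own z axis and vertical below 0.2 rad and x of bottle_clear_a in the frame of cool_chest between -0.05 and 0.05 m and y of bottle_clear_a in the frame of cool_chest between -0.155 and 0.155 m and z of bottle_clear_a in the frame of cool_chest between 0.012 and 0.034 m and x of bottle_pink_b in the frame of cool_chest between -0.05 and 0.05 m and y of bottle_pink_b in the frame of cool_chest between -0.155 and 0.155 m and z of bottle_pink_b in the frame of cool_chest between 0.012 and 0.034 m and x of bottle_clear_b in the frame of cool_chest between -0.05 and 0.05 m and y of bottle_clear_b in the frame of cool_chest between -0.155 and 0.155 m and z of bottle_clear_b in the frame of cool_chest between 0.012 and 0.034 m and distance of each of tip_box_200, tape_roll, brown_bottle from where it was at the start of the episode below 0.04 m); the robot touches nothing.
It fails at once if the tip box, the roll of tape or the brown bottle is pushed 40 mm or more from its place or knocked over (distance of any of tip_box_200, tape_roll, brown_bottle from where it was at the start of the episode above 0.04 m or angle between any of tip_box_200, tape_roll, brown_bottle's own z axis and vertical above 0.5 rad).
Of bottle_pink_a, bottle_clear_a, bottle_pink_b, bottle_clear_b only 2 to 4 are there at a start; the rules pass over those that are not, and their reading is None.
At some moment in a run one of bottle_pink_a, bottle_clear_a, bottle_pink_b, bottle_clear_b may be knocked a few centimetres aside while the robot is not near it.
It also fails if it takes over 210 s, if anything falls off the work surface, if the arm or the gripper's body presses on something with over 40 N, if the wrist force passes 120 N, or if a joint passes its speed limit or range.

## Working session

There is one attempt and no reset: what is moved stays moved. The work goes in short steps, Python scripts to look and compute and a shell command to move; the robot and the scene stay as the last step left them, time stands still between calls to the robot, and variables do not carry over. Pictures are saved under pics/ and viewed, and the job is handed in when it is done.

```bash
ls -la; mkdir -p pics; python3 - <<'E'
from plant import r, optics
import cv2
o=r.get_obs()
for k,v in o.items(): print(k,v)
for n in("scene","top"):
    im=optics.get_image(n); cv2.imwrite(f"pics/{n}0.png",im)
    print(n,optics.camera_params(n))
E
```

```text
total 12
drwxr-xr-x  3 agent agent 4096 Dec  7 16:24 .
drwxr-xr-x 23 root  root  4096 Dec  7 16:24 ..
drwxr-xr-x  2 agent agent 4096 Dec  7 16:24 pics
time_s 0.0
qpos [ 1.13329310e+00  9.18428547e-02  1.23189175e+00  9.07604000e-06
  1.81974540e+00 -5.67071161e-02]
dq [ 0.00095025 -0.00034329 -0.00044632 -0.00070736  0.00016185  0.00097355]
joint_torque [-1.57618701e-04 -4.58739638e+01 -4.18017876e+01 -3.36372050e-04
  1.18951351e-02 -4.34378080e-07]
position [0.22288531 0.55677803 0.23015711]
tcp_rot [-5.94453025e-01 -3.08435857e+00  2.87077895e-03]
contact_force [-0.15644491 -0.50081289 -0.13779143]
ft_torque [-0.01625758 -0.02822851 -0.0078674 ]
opening 0.08550409686763688
scene {'fov_y': 43.817257295228, 'cx': 284.84535890967646, 'cy': 219.63722607604404, 'R': array([[ 0.79410038, -0.60774243, -0.00733049],
       [-0.26185321, -0.33121383, -0.90649341],
       [ 0.54848654,  0.72176627, -0.42215633]]), 't': array([-0.52265218,  0.20045402,  1.10770851])}
top {'fov_y': 50.36243349067674, 'cx': 281.36872524839447, 'cy': 216.67764310849304, 'R': array([[-0.02011427, -0.99968704, -0.01487402],
       [-0.98215167,  0.02253982, -0.18673526],
       [ 0.18701208,  0.0108525 , -0.98229767]]), 't': array([-0.09640914,  0.59283816,  1.26874935])}
```

View pics/scene0.png

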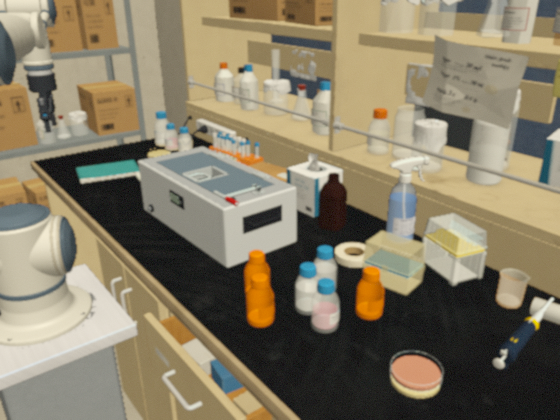

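View pics/top0.png

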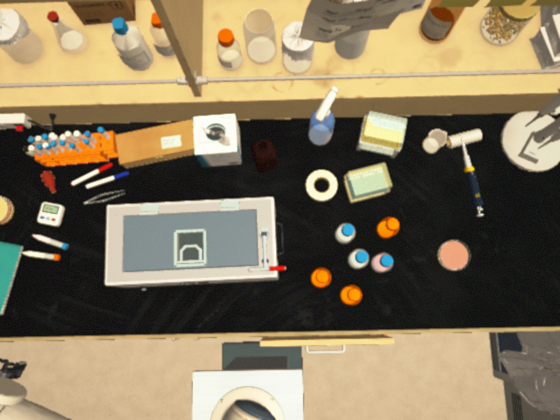

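```bash
cat > h.py <<'E'
from plant import r, optics
import cv2, numpy as np
from scipy.spatial.transform import Rotation as Ro
def K(n):
    c=optics.camera_params(n); f=210/np.tan(np.radians(c['fov_y']/2)); return c,f
def proj(n,X):
    c,f=K(n); p=np.atleast_2d(X)@c['R'].T+c['t']; return np.c_[f*p[:,0]/p[:,2]+c['cx'],f*p[:,1]/p[:,2]+c['cy']]
def ray(n,uv):
    c,f=K(n); d=c['R'].T@np.array([(uv[0]-c['cx'])/f,(uv[1]-c['cy'])/f,1]); o=-c['R'].T@c['t']; return o,d/np.linalg.norm(d)
def plane(n,uv,z):
    o,d=ray(n,uv); return o+d*(z-o[2])/d[2]
def tri(uv1,uv2):
    o1,d1=ray('scene',uv1);o2,d2=ray('top',uv2)
    A=np.c_[d1,-d2]; s=np.linalg.lstsq(A,o2-o1,rcond=None)[0]
    a=o1+d1*s[0];b=o2+d2*s[1]; return (a+b)/2,np.linalg.norm(a-b)
def crop(n,x0,y0,x1,y1,s,name,im=None):
    im=optics.get_image(n) if im is None else im
    cv2.imwrite('pics/'+name+'.png',cv2.resize(im[y0:y1,x0:x1],None,fx=s,fy=s,interpolation=cv2.INTER_CUBIC))
E
python3 - <<'E'
from h import *
t=cv2.imread('pics/top0.png');s=cv2.imread('pics/scene0.png')
crop('top',90,180,290,300,4,'t_c',t)
crop('top',290,200,450,320,5,'t_b',t)
crop('scene',130,130,330,270,4,'s_c',s)
crop('scene',230,230,430,350,4,'s_b',s)
def cents(im,lo,hi,a):
    m=cv2.inRange(cv2.cvtColor(im,cv2.COLOR_BGR2HSV),lo,hi); n,l,st,c=cv2.connectedComponentsWithStats(m)
    return [(c[i].round(1),st[i]) for i in range(1,n) if st[i][4]>a]
for n,im in(('top',t),('scene',s)):
    for c,st in cents(im,(95,130,100),(115,255,255),25): print(n,'blue',c,st, plane(n,c,.105).round(3))
    for c,st in cents(im,(0,200,130),(4,255,255),8)+cents(im,(174,200,130),(180,255,255),8): print(n,'red',c,st)
E
```

```text
top blue [119.4  24.5] [112  18  15  16 153] [1.204 0.384 0.105]
top blue [100.1 129.2] [ 97 127   7   6  33] [0.859 0.425 0.105]
top blue [ 44.5 135.8] [ 42 133   6   6  30] [0.842 0.59  0.105]
top blue [ 51.4 144. ] [ 47 141   9   7  31] [0.816 0.568 0.105]
top blue [121.2 174.3] [115 171  14   8  49] [0.718 0.355 0.105]
top blue [347.6 229.2] [342 224  12  12 106] [ 0.541 -0.296  0.105]
top blue [ 64.6 246.2] [ 62 243   6   7  28] [0.51  0.507 0.105]
top blue [361.5 256.5] [356 252  12  10 101] [ 0.463 -0.331  0.105]
top blue [386.6 260. ] [381 255  13  11 115] [ 0.451 -0.401  0.105]
top red [52.2 16. ] [49 13  8  7 30]
top red [105.1 166.7] [ 99 163  13   9  60]
top red [ 47.8 176.9] [ 42 171  12  15  48]
top red [277.6 268. ] [270 266  14   5  52]
top red [ 19.5 127.4] [ 17 126   6   4  22]
scene blue [247.7  67.9] [245  66   6   5  27] [1.801 1.892 0.105]
scene blue [324.1  85.3] [320  82   9   8  60] [1.787 1.121 0.105]
scene blue [160.8 114.8] [157 112   9   6  44] [0.795 1.064 0.105]
scene blue [183.7 129.6] [181 127   7   6  31] [0.759 0.782 0.105]
scene blue [316.6 199.8] [316 183   3  33  64] [ 0.705 -0.08   0.105]
scene blue [324.9 251.5] [317 245  17  14 197] [ 0.531 -0.31   0.105]
scene blue [307.1 269. ] [300 262  16  15 206] [ 0.453 -0.344  0.105]
scene blue [325.7 286. ] [318 279  16  15 204] [ 0.44  -0.416  0.105]
scene red [230.5 200. ] [227 198   8   5  21]
```

View pics/t_c.png

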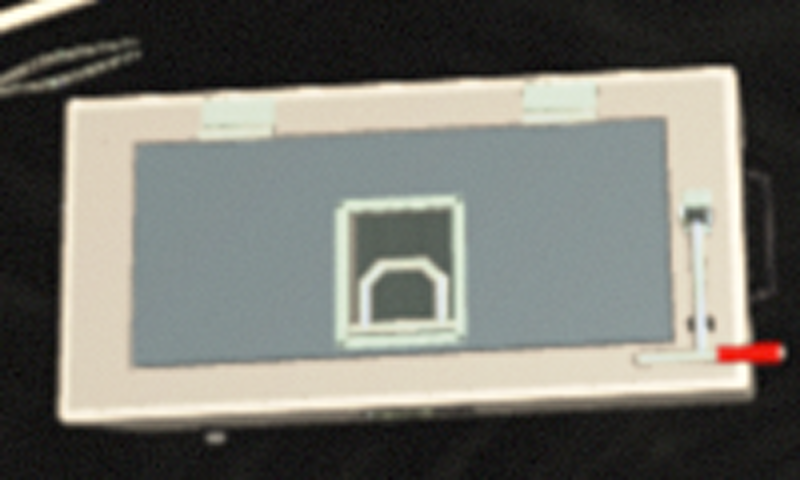

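View pics/t_b.png

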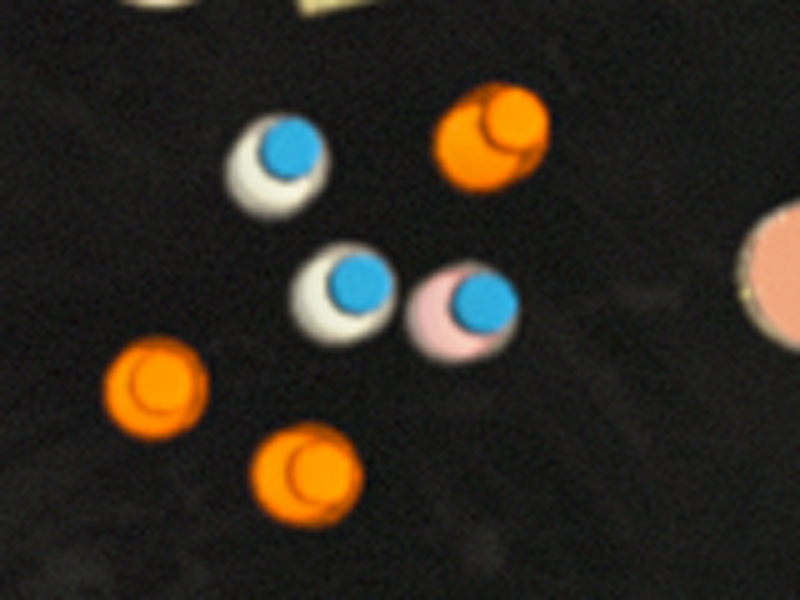

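View pics/s_c.png

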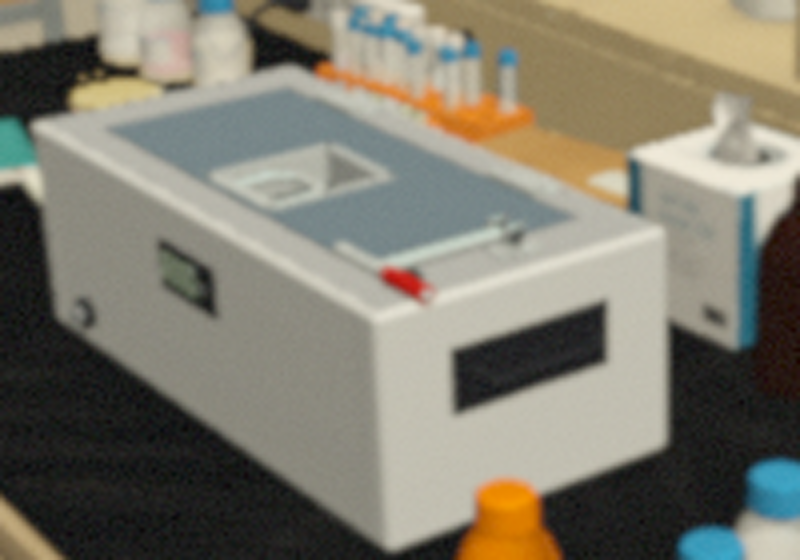

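View pics/s_b.png

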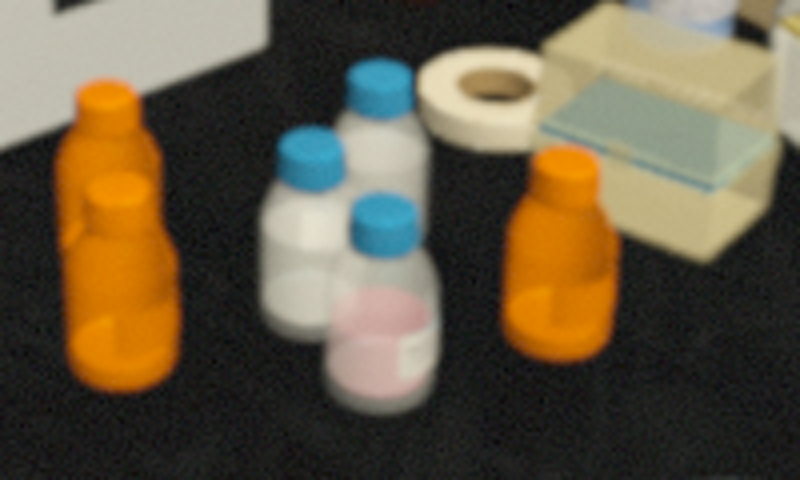

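```bash
python3 - <<'E'
from h import *
for a,b in(((324.9,251.5),(347.6,229.2)),((307.1,269),(361.5,256.5)),((325.7,286),(386.6,260))): print(tri(a,b))
t=cv2.imread('pics/top0.png')
print(t[240,140],t[230,220],t[200,112])
hsv=cv2.cvtColor(t,cv2.COLOR_BGR2HSV); print(hsv[240,140],hsv[230,220],hsv[240,115])
m=cv2.inRange(hsv,(85,30,80),(115,110,170)); m[:, :110]=0;m[:,280:]=0;m[:190]=0;m[285:]=0
m=cv2.morphologyEx(m,cv2.MORPH_OPEN,np.ones((3,3)))
c=max(cv2.findContours(m,0,1)[0],key=cv2.contourArea)
P=np.array([plane('top',p[0],.165)[:2] for p in c]).astype(np.float32)
re=cv2.minAreaRect(P*1000);print('lid',re,cv2.boxPoints(re))
# outer chest: bright
for z,uv in((.165,(107.2,205.2)),(.165,(274.3,197.3)),(.165,(105,284.5)),(.165,(277.5,276.5))): print(plane('top',uv,z).round(4))
print('bar',plane('top',(190,246),.159),'red',plane('top',(277.6,268),.179), plane('scene',(230.5,200),.179), 'stayroot',plane('top',(264,233),.179))
print(plane('top',(191,262),.159))
E
```

```text
(array([ 0.54228637, -0.2976094 ,  0.09580533]), np.float64(0.00012647223290177285))
(array([ 0.46315104, -0.33256101,  0.09620598]), np.float64(0.0009477842843233961))
(array([ 0.45211503, -0.4028826 ,  0.09407282]), np.float64(0.0006515701674910801))
[143 144 132] [150 150 139] [21 20 22]
[ 88  21 144] [ 90  19 150] [ 20  36 222]Traceback (most recent call last):
  File "<stdin>", line 8, in <module>
ValueError: max() iterable argument is empty
```

```bash
python3 - <<'E'
from h import *
t=cv2.imread('pics/top0.png')
g=cv2.cvtColor(t,cv2.COLOR_BGR2HSV)
m=cv2.inRange(g,(70,10,100),(130,60,175)); m[:, :100]=0;m[:,285:]=0;m[:190]=0;m[290:]=0
m=cv2.morphologyEx(m,cv2.MORPH_OPEN,np.ones((5,5)))
c=max(cv2.findContours(m,0,1)[0],key=cv2.contourArea)
P=np.array([plane('top',p[0],.165)[:2] for p in c]).astype(np.float32)
re=cv2.minAreaRect(P*1000);print('lid',re,cv2.boxPoints(re))
m=cv2.inRange(g,(0,0,95),(180,90,255)); m[:, :100]=0;m[:,282:]=0;m[:190]=0;m[290:]=0
m=cv2.morphologyEx(m,cv2.MORPH_OPEN,np.ones((5,5)))
c=max(cv2.findContours(m,0,1)[0],key=cv2.contourArea)
P=np.array([plane('top',p[0],.165)[:2] for p in c]).astype(np.float32)
re=cv2.minAreaRect(P*1000);print('chest',re,cv2.boxPoints(re))
print('bar',plane('top',(190,246),.159),'red',plane('top',(277.6,268),.179), plane('scene',(230.5,200),.179), 'stayroot',plane('top',(264,233),.179))
print('pivot',plane('top',(191,262),.159))
E
```

```text
lid ((511.167236328125, 137.81747436523438), (148.64157104492188, 358.192626953125), 1.4540859460830688) [[432.32565  314.97015 ]
 [441.41513  -43.107117]
 [590.0088   -39.335205]
 [580.9193   318.74207 ]]
chest ((509.26904296875, 136.22476196289062), (227.58428955078125, 463.50518798828125), 1.5086660385131836) [[389.41473 364.9011 ]
 [401.61798 -98.44343]
 [629.12335 -92.45157]
 [616.9201  370.89294]]
bar [0.49588677 0.13816168 0.159     ] red [ 0.43018174 -0.09786344  0.179     ] [ 0.43292795 -0.09019508  0.179     ] stayroot [ 0.52384025 -0.06334566  0.179     ]
pivot [0.45263101 0.13468446 0.159     ]
```

```bash
cat >> h.py <<'E'
C=np.array([.511,.138,0]); YAW=0.0254
Rc=Ro.from_euler('z',YAW)
def ch(x,y,z): return C+Rc.apply(np.array([x,y,z])/1000.)   # chest mm -> world
def toch(p): return Rc.inv().apply(np.array(p)-C)*1000
def go(X,tilt=0,yaw=YAW):
    "distance to TCP target X; tool down, y axis along chest x, tilt (deg) about world-chest y: + tips fingertips toward hinge"
    o=r.get_obs(); Rn=Ro.from_rotvec(o['tcp_rot'])
    Rt=Ro.from_euler('z',yaw)*Ro.from_euler('y',-tilt,degrees=True)*Ro.from_matrix(np.array([[0,1,0],[1,0,0],[0,0,-1]]).astype(float))
    d=Rn.inv().apply(np.array(X)-o['position'])/.05
    w=(Rn.inv()*Rt).as_rotvec(degrees=True)/120
    print('t',round(o['time_s'],2),'tcp',o['position'].round(4),'chest',toch(o['position']).round(1),'open',round(o['opening'],4),'F',np.round(o['contact_force'],1))
    print('shift',d.round(3),'|mm|',round(np.linalg.norm(d)*50,1),'turn',w.round(4),'rows',max(np.linalg.norm(d)*50/41.7,np.linalg.norm(w)*120/7.16).round(1))
E
python3 -c "
from h import *
go(ch(-15,0,300))"
python3 -m pendant '[[0,0,-0.15,0,0,0.0557,0.6],[0,0,-0.15,0,0,0.0557,0.6],[0,0,-0.15,0,0,0.0557,0.6],[0,0,-0.15,0,0,0.0557,0.6],[0,0,-0.15,0,0,0.0557,0.6]]' 40
python3 -c "
from h import *
go(ch(-15,0,300))"
```

```text
t 0.1 tcp [0.2229 0.5568 0.2303] chest [-277.4  426.   230.3] open 0.0857 F [-0.1  0.8  0.2]
shift [-8.187 -5.755 -1.385] |mm| 505.1 turn [-8.000e-04  5.000e-04  5.561e-01] rows 12.1
time_s: 0.52
position: [0.2223, 0.5555, 0.2627]
tcp_rot: [1.487, 2.766, -0.02]
contact_force: [-0.4, 0.6, 1.1]
opening: 0.0339
t 0.52 tcp [0.2223 0.5555 0.2627] chest [-278.   424.7  262.7] open 0.0339 F [-0.4  0.6  1.1]
shift [-9.995 -0.051 -0.678] |mm| 500.9 turn [-0.0042  0.0046  0.2669] rows 12.0
```

```bash

python3 -m pendant '[[0,0,-0.1,0,0,0.0545,0.6],[0,0,-0.1,0,0,0.0545,0.6],[0,0,-0.1,0,0,0.0545,0.6],[0,0,-0.1,0,0,0.0545,0.6],[0,0,-0.1,0,0,0.0545,0.6]]' >/dev/null
python3 -c "
from h import *
go(ch(-15,0,300))"
```

```text
t 0.93 tcp [0.2222 0.5554 0.2865] chest [-278.1  424.6  286.5] open 0.0348 F [ 0.7 -0.2 -0.9]
shift [-8.269  5.609 -0.178] |mm| 499.7 turn [-0.0036  0.0076 -0.0199] rows 12.0
```

```bash

python3 -m pendant '[[-0.6,0.4,0,0,0,0,0.6],[-0.6,0.4,0,0,0,0,0.6],[-0.6,0.4,0,0,0,0,0.6],[-0.6,0.4,0,0,0,0,0.6],[-0.6,0.4,0,0,0,0,0.6]]' >/dev/null
python3 -m pendant '[[-0.6,0.4,0,0,0,0,0.6],[-0.6,0.4,0,0,0,0,0.6],[-0.6,0.4,0,0,0,0,0.6],[-0.6,0.4,0,0,0,0,0.6],[-0.6,0.4,0,0,0,0,0.6]]' >/dev/null
python3 -c "
from h import *
go(ch(-15,0,300))"
```

```text
t 1.77 tcp [0.4179 0.2437 0.2826] chest [-90.4 108.  282.6] open 0.0342 F [ 0.7  0.  -0.5]
shift [-2.111  1.581 -0.323] |mm| 132.9 turn [-0.0076  0.0109 -0.0176] rows 3.2
```

```bash

python3 -m pendant '[[-0.5,0.38,-0.08,-0.002,0.003,-0.005,0.6],[-0.5,0.38,-0.08,-0.002,0.003,-0.005,0.6],[-0.5,0.38,-0.08,-0.002,0.003,-0.005,0.6],[-0.5,0.38,-0.08,-0.002,0.003,-0.005,0.6],[-0.1,0.1,0,0,0,0,0.6]]' >/dev/null
python3 -c "
from h import *
go(ch(-15,0,220))"
```

```text
t 2.18 tcp [0.5036 0.1284 0.2969] chest [ -7.7  -9.4 296.9] open 0.0344 F [ 0.3  0.4 -0.2]
shift [ 0.188 -0.143  1.539] |mm| 77.8 turn [-0.0009 -0.0001  0.0006] rows 1.9
```

```bash

python3 -m pendant '[[0.09,-0.07,0.4,0,0,0,0.6],[0.09,-0.07,0.4,0,0,0,0.6],[0,0,0.4,0,0,0,0.6],[0,0,0.3,0,0,0,0.6],[0,0,0,0,0,0,0.6]]' >/dev/null
python3 -c "
from h import *
go(ch(-15,0,150))
crop('top',150,200,250,300,6,'t1');crop('scene',150,130,290,240,5,'s1')"
```

```text
t 2.6 tcp [0.4973 0.1349 0.2177] chest [-13.7  -2.8 217.7] open 0.0342 F [-0.4  0.  -0.8]
shift [ 0.055 -0.021  1.354] |mm| 67.8 turn [-0.0017 -0.0001 -0.0031] rows 1.6
```

View pics/t1.png

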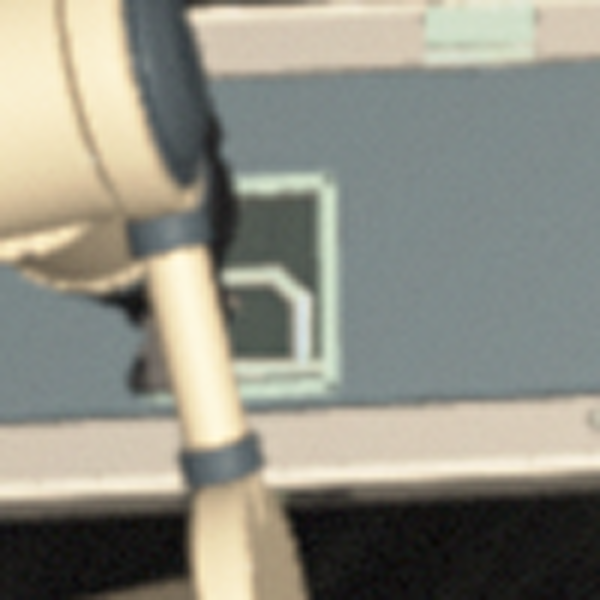

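View pics/s1.png

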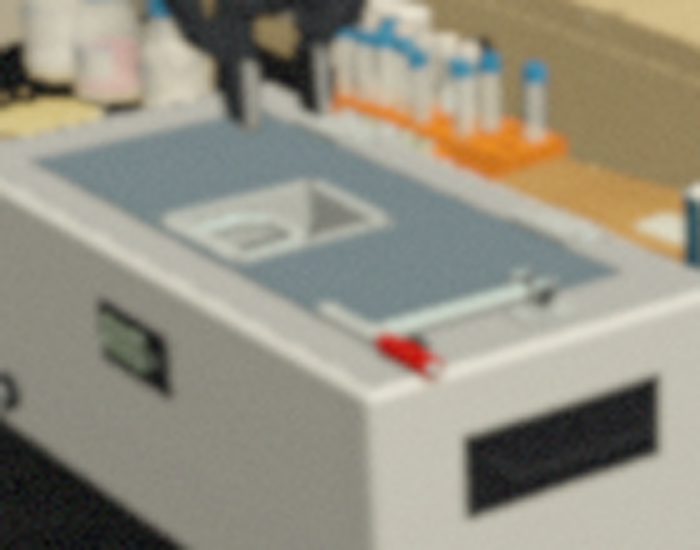

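The top crop shows the ring's bar near (250,275) in the crop, partly hidden by the wrist. In the scene crop the fingers straddle it in chest x, above the cup. Next I lower them.

```bash

python3 -m pendant '[[0.03,-0.02,0.3,0,0,-0.002,0.6],[0.02,0,0.3,0,0,0,0.6],[0,0,0.3,0,0,0,0.6],[0,0,0.2,0,0,0,0.6],[0,0,0.1,0,0,0,0.6]]' 
python3 -c "
from h import *
go(ch(-15,0,147))"
```

```text
time_s: 3.12
position: [0.5004, 0.1397, 0.169]
tcp_rot: [2.188, 2.243, 0.02]
contact_force: [-0.1, -0.7, -0.0]
opening: 0.0343
t 3.12 tcp [0.5004 0.1397 0.169 ] chest [-10.5   1.9 169. ] open 0.0343 F [-0.1 -0.7 -0. ]
shift [-0.04  -0.096  0.438] |mm| 22.5 turn [ 0.007  -0.0018 -0.0003] rows 0.5
```

```bash

python3 -m pendant '[[-0.04,-0.1,0.12,0.004,0,0,0.6],[0,-0.02,0.15,0,0,0,0.6],[0,0,0.12,0,0,0,0.6],[0,0,0.05,0,0,0,0.6],[0,0,0,0,0,0,0.6]]' 
python3 -c "
from h import *
go(ch(-15,0,147))"
```

```text
time_s: 3.53
position: [0.4949, 0.1377, 0.1475]
tcp_rot: [2.192, 2.247, 0.014]
contact_force: [-0.3, -0.2, 0.1]
opening: 0.0342
t 3.53 tcp [0.4949 0.1377 0.1475] chest [-1.610e+01  1.000e-01  1.475e+02] open 0.0342 F [-0.3 -0.2  0.1]
shift [-0.002  0.022  0.009] |mm| 1.2 turn [ 0.004  -0.002  -0.0002] rows 0.1
```

Closing on the bar.

```bash

python3 -m pendant '[[0,0,0,0,0,0,1],[0,0,0,0,0,0,1],[0,0,0,0,0,0,1],[0,0,0,0,0,0,1],[0,0,0,0,0,0,1]]' 50
python3 -m pendant '[[0,0,0,0,0,0,1],[0,0,0,0,0,0,1],[0,0,0,0,0,0,1],[0,0,0,0,0,0,1],[0,0,0,0,0,0,1]]'
```

```text
time_s: 3.95
position: [0.4966, 0.1377, 0.1489]
tcp_rot: [2.19, 2.244, 0.02]
contact_force: [-0.0, 0.7, -1.5]
opening: 0.0054
time_s: 4.37
position: [0.4966, 0.1377, 0.1489]
tcp_rot: [2.19, 2.245, 0.019]
contact_force: [1.1, -1.2, -1.3]
opening: 0.0056
```

```bash

python3 -m pendant '[[0,-0.013,-0.146,0,0,0,1],[0,-0.038,-0.141,0,0,0,1],[0,-0.062,-0.132,0,0,0,1],[0,-0.084,-0.12,0,0,0,1],[0,-0.05,-0.05,0,0,0,1]]' 
python3 -c "
from h import *
go(ch(-57,0,191))
crop('scene',150,130,290,240,5,'s2')"
```

```text
time_s: 4.78
position: [0.4865, 0.1375, 0.1775]
tcp_rot: [2.188, 2.241, 0.027]
contact_force: [1.4, 0.5, -4.8]
opening: 0.0055
t 4.78 tcp [0.4865 0.1375 0.1775] chest [-2.450e+01  1.000e-01  1.775e+02] open 0.0055 F [ 1.4  0.5 -4.8]
shift [-0.001 -0.645 -0.282] |mm| 35.2 turn [ 0.0091 -0.0024 -0.0007] rows 0.8
```

View pics/s2.png

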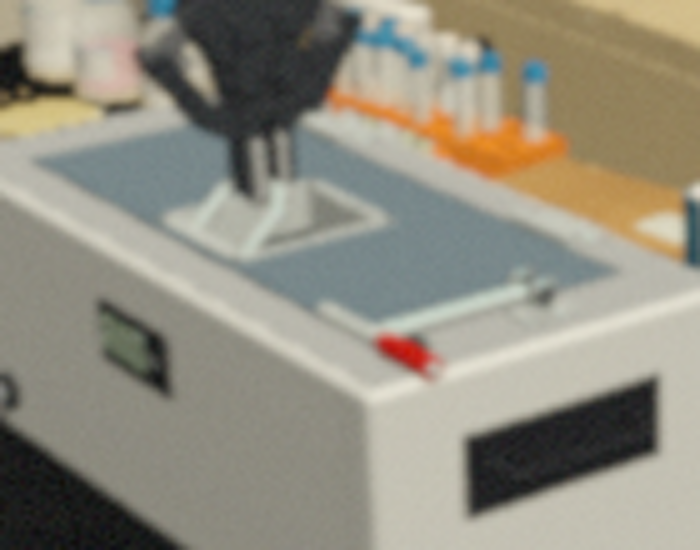

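```bash

python3 -m pendant '[[0,-0.11,-0.08,0.003,0,0,1],[0,-0.12,-0.08,0.003,0,0,1],[0,-0.134,-0.06,0,0,0,1],[0,-0.14,-0.036,0,0,0,1],[0,-0.05,0,0,0,0,1]]' 
python3 -c "
from h import *
go(ch(-57,0,191))"
```

```text
time_s: 5.25
position: [0.4606, 0.1368, 0.1938]
tcp_rot: [2.189, 2.241, 0.027]
contact_force: [4.7, 0.3, -1.7]
opening: 0.0057
t 5.25 tcp [0.4606 0.1368 0.1938] chest [-50.4   0.  193.8] open 0.0057 F [ 4.7  0.3 -1.7]
shift [-0.001 -0.133  0.054] |mm| 7.2 turn [ 0.0089 -0.0029 -0.001 ] rows 0.2
```

```bash
cat >> h.py <<'E'
def bar(th,ph):
    u=np.array([-np.cos(th),np.sin(th)]);n=np.array([np.sin(th),np.cos(th)])
    return np.array([75,165])+132*u-6*n+42*(-u*np.cos(ph)+n*np.sin(ph))
E
python3 -c "
from h import *
p=None
for t in range(0,113,7):
    th=np.radians(t); ph=min(np.radians(90)+th,2.88); b=bar(th,ph)
    print(t,round(np.degrees(ph)),b.round(1), (None if p is None else ((b-p)/50).round(3))); p=b"
```

```text
0 90 [-57. 201.] None
7 97 [-56.7 217.1] [0.005 0.323]
14 104 [-54.5 233.1] [0.044 0.32 ]
21 111 [-50.4 248.7] [0.083 0.312]
28 118 [-44.4 263.7] [0.12  0.299]
35 125 [-36.6 277.8] [0.156 0.282]
42 132 [-27.1 290.9] [0.189 0.261]
49 139 [-16.1 302.7] [0.22  0.236]
56 146 [ -3.8 313.1] [0.247 0.208]
63 153 [  9.7 321.9] [0.27  0.176]
70 160 [ 24.2 329. ] [0.29  0.142]
77 165 [ 40.9 334.2] [0.334 0.105]
84 165 [ 61.8 337.1] [0.418 0.058]
91 165 [ 82.9 337.5] [0.422 0.007]
98 165 [103.8 335.2] [ 0.419 -0.045]
105 165 [124.4 330.4] [ 0.411 -0.096]
112 165 [144.2 323.2] [ 0.396 -0.145]
```

```bash

python3 -m pendant '[[0,-0.08,-0.2,0.002,0,0,1],[0,0,-0.3,0.002,0,0,1],[0,0.04,-0.3,0,0,0,1],[0,0.08,-0.3,0,0,0,1],[0,0.1,-0.25,0,0,0,1]]' 60
python3 -c "
from h import *
go(ch(-27,0,281))
crop('scene',100,80,340,260,3,'s3')"
```

```text
time_s: 5.67
position: [0.4633, 0.1368, 0.2573]
tcp_rot: [-2.19, -2.245, -0.004]
contact_force: [6.5, 1.8, -8.9]
opening: 0.0048
t 5.67 tcp [0.4633 0.1368 0.2573] chest [-47.8   0.  257.3] open 0.0048 F [ 6.5  1.8 -8.9]
shift [ 0.002  0.414 -0.475] |mm| 31.5 turn [-0.0007 -0.0026 -0.0003] rows 0.8
```

View pics/s3.png

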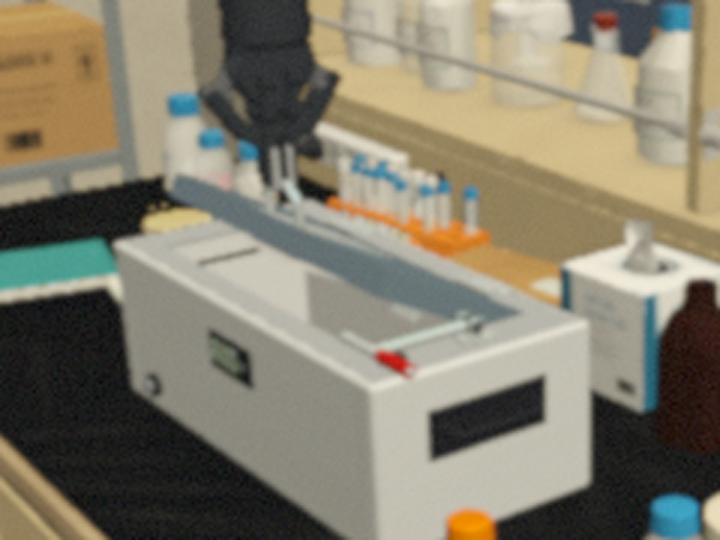

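```bash

python3 -m pendant '[[0,0.13,-0.29,0,0,0,1],[0,0.16,-0.27,0,0,0,1],[0,0.2,-0.25,0,0,0,1],[0,0.23,-0.22,0,0,0,1],[0,0.26,-0.19,0,0,0,1]]' 
python3 -c "
from h import *
go(ch(24,0,319))"
```

```text
time_s: 6.13
position: [0.5111, 0.1381, 0.3135]
tcp_rot: [-2.181, -2.239, 0.017]
contact_force: [1.5, 0.2, -8.3]
opening: 0.0051
t 6.13 tcp [0.5111 0.1381 0.3135] chest [1.000e-01 1.000e-01 3.135e+02] open 0.0051 F [ 1.5  0.2 -8.3]
shift [-0.002  0.475 -0.119] |mm| 24.5 turn [-0.0089 -0.0017  0.0004] rows 0.6
```

```bash

python3 -m pendant '[[0,0.26,-0.04,0,0,0,1],[0,0.28,-0.06,0,0,0,1],[0,0.33,-0.07,0,0,0,1],[0,0.38,-0.04,0,0,0,1],[0,0.38,0,0,0,0,1]]' 
python3 -c "
from h import *
go(ch(104,0,324))
crop('scene',100,30,340,210,3,'s4')"
```

```text
time_s: 6.55
position: [0.5859, 0.1405, 0.329]
tcp_rot: [-2.169, -2.233, 0.037]
contact_force: [-2.2, -1.2, 3.0]
opening: 0.0051
t 6.55 tcp [0.5859 0.1405 0.329 ] chest [ 74.9   0.6 329. ] open 0.0051 F [-2.2 -1.2  3. ]
shift [-0.014  0.585  0.079] |mm| 29.5 turn [-0.0174 -0.0017  0.0018] rows 0.7
```

View pics/s4.png

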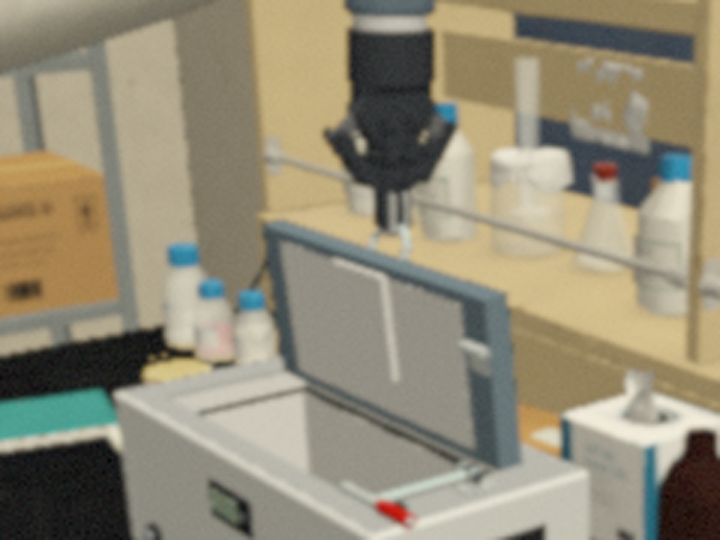

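```bash

python3 -m pendant '[[0,0.38,0.02,0,0,0,1],[0,0.38,0.05,0,0,0,1],[0,0.3,0.07,0,0,0,1],[0,0.15,0.06,0,0,0,1],[0,0,0,0,0,0,1]]' 
python3 -c "
from h import *
go(ch(139,0,316))"
```

```text
time_s: 7.02
position: [0.647, 0.1418, 0.3211]
tcp_rot: [-2.167, -2.232, 0.039]
contact_force: [-0.4, -0.5, -2.1]
opening: 0.0049
t 7.02 tcp [0.647  0.1418 0.3211] chest [136.    0.4 321.1] open 0.0049 F [-0.4 -0.5 -2.1]
shift [-0.008  0.063  0.099] |mm| 5.9 turn [-0.0187 -0.0018  0.0019] rows 0.3
```

```bash

python3 -m pendant '[[0,0.06,0.05,0,0,0,1],[0,0.05,0.03,0,0,0,1],[0,0,0,0,0,0,1],[0,0,0,0,0,0,1],[0,0,0,0,0,0,1]]' 
python3 -c "
from h import *
go(ch(139,0,316))
crop('scene',100,30,340,210,3,'s5')"
```

```text
time_s: 7.43
position: [0.65, 0.142, 0.3199]
tcp_rot: [-2.166, -2.232, 0.041]
contact_force: [-0.4, -0.6, 1.3]
opening: 0.005
t 7.43 tcp [0.65   0.142  0.3199] chest [139.    0.4 319.9] open 0.005 F [-0.4 -0.6  1.3]
shift [-0.009  0.003  0.078] |mm| 3.9 turn [-0.0195 -0.0018  0.0022] rows 0.3
```

View pics/s5.png

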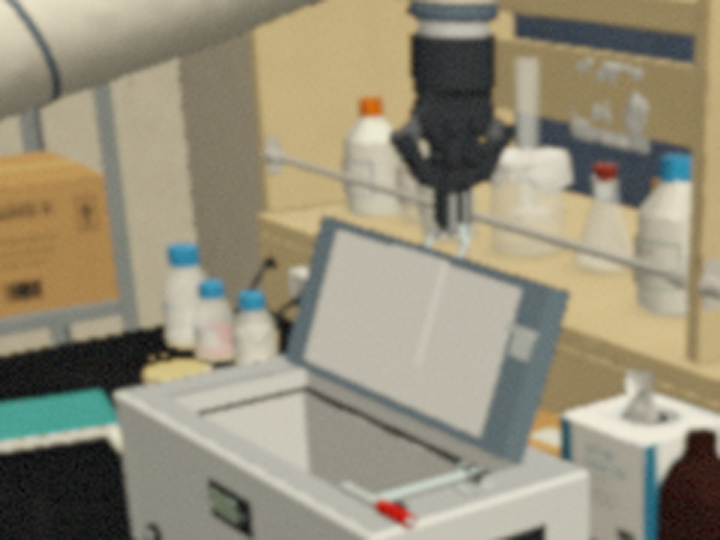

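```bash

python3 -m pendant '[[0,0,0,0,0,0,0.7],[0,0,0,0,0,0,0.7],[0,0,0,0,0,0,0.7],[0,0,-0.3,0,0,0,0.7],[0,0,-0.5,0,0,0,0.7]]' 
python3 -m pendant '[[0,0,-0.5,0,0,0,0.7],[0,0,-0.4,0,0,0,0.7],[0,0,0,0,0,0,0.7],[0,0,0,0,0,0,0.7],[0,0,0,0,0,0,0.7]]' 
python3 -c "
from h import *
go(ch(-88,-240,260))
crop('scene',100,30,340,210,3,'s6')"
```

```text
time_s: 7.9
position: [0.6499, 0.1421, 0.3525]
tcp_rot: [-2.159, -2.225, 0.06]
contact_force: [1.2, -0.0, -0.2]
opening: 0.0255
time_s: 8.32
position: [0.652, 0.1423, 0.4015]
tcp_rot: [-2.159, -2.227, 0.057]
contact_force: [-1.1, 1.2, -0.2]
opening: 0.0257
t 8.32 tcp [0.652  0.1423 0.4015] chest [141.1   0.7 401.5] open 0.0257 F [-1.1  1.2 -0.2]
shift [-4.798 -4.449  3.059] |mm| 361.2 turn [-0.0256 -0.0013  0.0026] rows 8.7
```

View pics/s6.png

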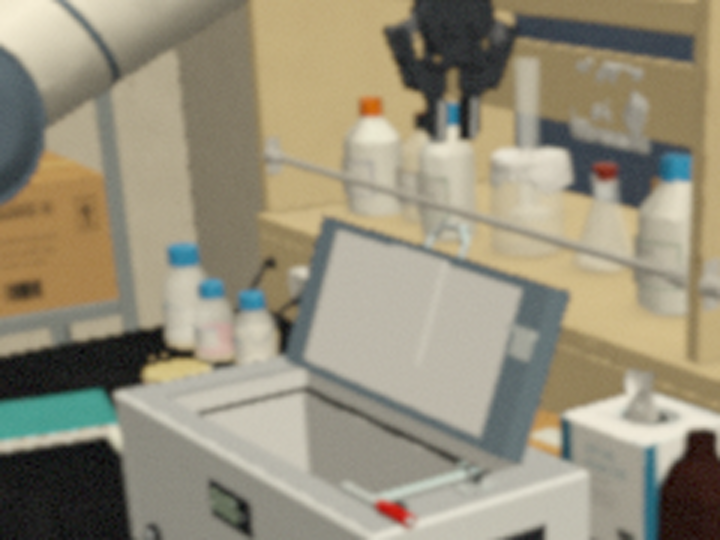

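```bash

python3 -m pendant '[[-0.5,-0.5,0,-0.005,0,0,0.6],[-0.55,-0.5,0,-0.005,0,0,0.6],[-0.55,-0.5,0,-0.005,0,0,0.6],[-0.55,-0.5,0,-0.005,0,0,0.6],[-0.55,-0.5,0,0,0,0,0.6]]' >/dev/null
python3 -m pendant '[[-0.5,-0.5,0,0,0,0,0.6],[-0.5,-0.5,0,0,0,0,0.6],[-0.45,-0.35,0,0,0,0,0.6],[-0.4,-0.3,0,0,0,0,0.6],[-0.2,-0.2,0,0,0,0,0.6]]' >/dev/null
python3 -c "
from h import *
go(ch(-88,-240,240))
"
```

```text
t 9.2 tcp [ 0.4364 -0.1068  0.3751] chest [ -80.7 -242.8  375.1] open 0.0342 F [ 0.4 -0.2  0.7]
shift [0.048 0.009 2.706] |mm| 135.3 turn [-0.0271 -0.0016  0.0061] rows 3.2
```

```bash

python3 -m pendant '[[0,-0.05,0.5,-0.007,0,0.001,0.6],[0,-0.05,0.6,-0.007,0,0.001,0.6],[0,0,0.6,-0.007,0,0.001,0.6],[0,0,0.5,-0.007,0,0.001,0.6],[0,0,0.2,0,0,0,0.6]]' >/dev/null
python3 -c "
from h import *
go(ch(-88,-240,170))
"
```

```text
t 9.62 tcp [ 0.4223 -0.1095  0.2465] chest [ -94.9 -245.1  246.5] open 0.0345 F [-0.1 -0.5 -0.8]
shift [0.1   0.131 1.531] |mm| 77.0 turn [ 0.0023 -0.0012 -0.0016] rows 1.8
```

```bash

python3 -m pendant '[[0.05,0.13,0.4,0,0,0,0.6],[0.05,0,0.4,0,0,0,0.6],[0,0,0.3,0,0,0,0.6],[0,0,0.1,0,0,0,0.6],[0,0,0,0,0,0,0.6]]' >/dev/null
python3 -c "
from h import *
go(ch(-88,-240,166))
crop('scene',170,130,290,230,6,'s7')
"
```

```text
t 10.03 tcp [ 0.422  -0.1019  0.1709] chest [ -95.  -237.6  170.9] open 0.034 F [ 0.2 -0.5  0.6]
shift [-0.048  0.142  0.096] |mm| 8.9 turn [-0.0046 -0.0037 -0.0021] rows 0.2
```

View pics/s7.png

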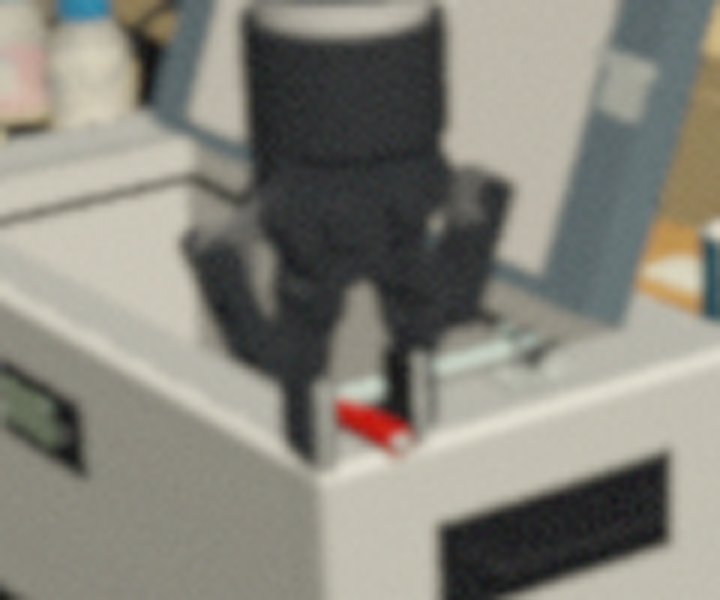

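The fingers straddle the red sleeve (crop around (375,425)). I centre them in x by about 7 mm, go down a touch and close.

```bash

python3 -m pendant '[[-0.03,0.14,0.05,-0.003,0,0,0.6],[0,0,0.05,0,0,0,0.6],[0,0,0,0,0,0,1],[0,0,0,0,0,0,1],[0,0,0,0,0,0,1]]' 50
python3 -m pendant '[[0,0,0,0,0,0,1],[0,0,0,0,0,0,1],[0,0,0,0,0,0,1],[0,0,0,0,0,0,1],[0,0,0,0,0,0,1]]'
python3 -c "
from h import *
go(ch(-88,-240,170))
pv=np.array([5,179.]);p=None
for a in range(0,131,10):
    b=pv+93*np.array([-np.cos(np.radians(a)),np.sin(np.radians(a))])
    print(a,b.round(1),None if p is None else ((b-p)/50).round(3));p=b
"
```

```text
time_s: 10.5
position: [0.4304, -0.1039, 0.169]
tcp_rot: [-2.196, -2.241, -0.008]
contact_force: [-0.9, 0.4, -1.3]
opening: 0.0106
time_s: 10.92
position: [0.4304, -0.1038, 0.1694]
tcp_rot: [-2.195, -2.242, -0.008]
contact_force: [-0.6, 0.8, -0.1]
opening: 0.011
t 10.92 tcp [ 0.4304 -0.1038  0.1694] chest [ -86.7 -239.7  169.4] open 0.011 F [-0.6  0.8 -0.1]
shift [-0.006 -0.026 -0.012] |mm| 1.5 turn [ 0.0003 -0.0031 -0.0021] rows 0.1
0 [-88. 179.] None
10 [-86.6 195.1] [0.028 0.323]
20 [-82.4 210.8] [0.084 0.313]
30 [-75.5 225.5] [0.137 0.294]
40 [-66.2 238.8] [0.186 0.266]
50 [-54.8 250.2] [0.229 0.229]
60 [-41.5 259.5] [0.266 0.186]
70 [-26.8 266.4] [0.294 0.137]
80 [-11.1 270.6] [0.313 0.084]
90 [  5. 272.] [0.323 0.028]
100 [ 21.1 270.6] [ 0.323 -0.028]
110 [ 36.8 266.4] [ 0.313 -0.084]
120 [ 51.5 259.5] [ 0.294 -0.137]
130 [ 64.8 250.2] [ 0.266 -0.186]
```

```bash

python3 -m pendant '[[0,0.028,-0.32,0,0,0,1],[0,0.084,-0.31,0,0,0,1],[0,0.137,-0.29,0,0,0,1],[0,0.18,-0.26,0,0,0,1],[0,0.22,-0.22,0,0,0,1]]' 60
python3 -c "
from h import *
go(ch(-41,-240,250))
"
```

```text
time_s: 11.33
position: [0.4569, -0.1032, 0.2379]
tcp_rot: [-2.187, -2.229, 0.01]
contact_force: [-6.7, 2.7, 3.5]
opening: 0.0103
t 11.33 tcp [ 0.4569 -0.1032  0.2379] chest [ -60.2 -239.8  237.9] open 0.0103 F [-6.7  2.7  3.5]
shift [-0.     0.38  -0.248] |mm| 22.7 turn [-0.0087 -0.0043 -0.003 ] rows 0.5
```

```bash

python3 -m pendant '[[0,0.2,-0.12,0,0,0,1],[0,0.25,-0.12,0,0,0,1],[0,0.28,-0.12,0,0,0,1],[0,0.3,-0.08,0,0,0,1],[0,0.3,-0.02,0,0,0,1]]' 60
python3 -c "
from h import *
go(ch(21,-240,261))
"
```

```text
time_s: 11.75
position: [0.5215, -0.1014, 0.2707]
tcp_rot: [-2.187, -2.228, 0.014]
contact_force: [-2.2, -4.9, 4.1]
opening: 0.0097
t 11.75 tcp [ 0.5215 -0.1014  0.2707] chest [   4.4 -239.5  270.7] open 0.0097 F [-2.2 -4.9  4.1]
shift [-0.008  0.335  0.188] |mm| 19.2 turn [-0.0094 -0.0036 -0.0033] rows 0.5
```

```bash
python3 -c "
from h import *
crop('scene',190,90,310,190,6,'s8')
"
```

```text
(no output)
```

View pics/s8.png

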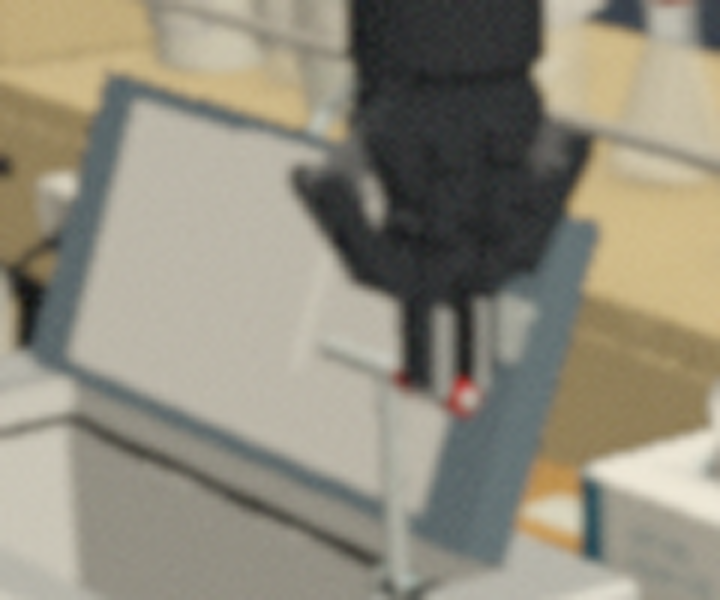

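```bash

python3 -m pendant '[[0,0,0,0,0,0,1],[0,0.05,0.1,0,0,0,1],[0,0.08,0.1,0,0,0,1],[0,0.1,0.1,0,0,0,1],[0,0.1,0.06,0,0,0,1]]' 20
python3 -c "
from h import *
go(ch(37,-240,255))
"
```

```text
time_s: 12.22
position: [0.5466, -0.0997, 0.2713]
tcp_rot: [2.189, 2.239, 0.023]
contact_force: [0.7, -1.1, 3.6]
opening: 0.0097
t 12.22 tcp [ 0.5466 -0.0997  0.2713] chest [  29.6 -238.5  271.3] open 0.0097 F [ 0.7 -1.1  3.6]
shift [-0.03   0.143  0.328] |mm| 17.9 turn [ 0.0084 -0.0012 -0.0015] rows 0.4
```

```bash

python3 -m pendant '[[0,0.15,0.15,0,0,0,1],[0,0.15,0.15,0,0,0,1],[0,0.1,0.15,0,0,0,1],[0,0,0,0,0,0,1],[0,0,0,0,0,0,1]]'
python3 -c "
from h import *
go(ch(51,-240,250))
crop('scene',190,90,310,190,6,'s9')
"
```

```text
time_s: 12.63
position: [0.5744, -0.0996, 0.2606]
tcp_rot: [2.171, 2.222, 0.049]
contact_force: [0.2, -0.7, -0.2]
opening: -0.0001
t 12.63 tcp [ 0.5744 -0.0996  0.2606] chest [  57.4 -239.1  260.6] open -0.0001 F [ 0.2 -0.7 -0.2]
shift [-0.017 -0.137  0.205] |mm| 12.4 turn [ 0.0223  0.0015 -0.001 ] rows 0.4
```

View pics/s9.png

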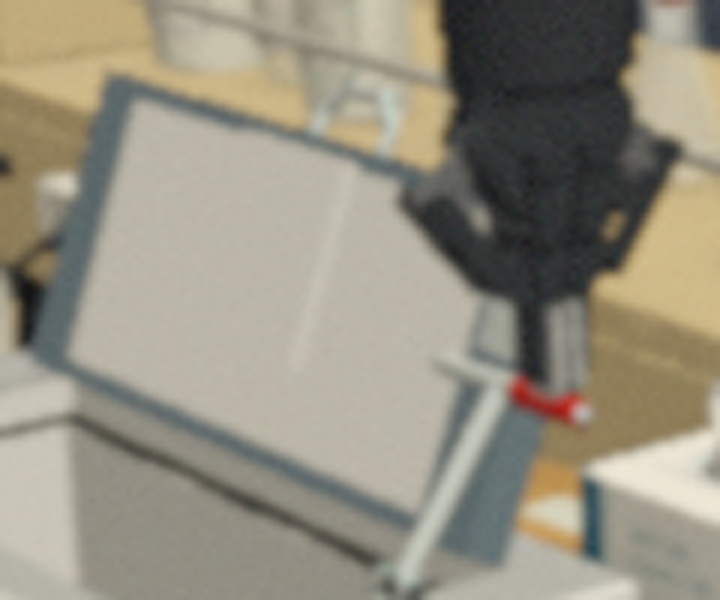

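```bash

python3 -m pendant '[[0,0,-0.5,0.005,0,0,0.6],[0,0,-0.7,0.005,0,0,0.6],[0,0,-0.7,0.005,0,0,0.6],[0.3,0.1,-0.6,0.004,0,0,0.6],[0.6,0.2,-0.2,0,0,0,0.6]]' >/dev/null
python3 -m pendant '[[0.7,0.25,0,0,0,0,0.6],[0.7,0.25,0,0,0,0,0.6],[0.7,0.25,0,0,0,0,0.6],[0.7,0.25,0,0,0,0,0.6],[0.6,0.2,0,0,0,0,0.6]]' >/dev/null
python3 -c "
from h import *
go(ch(139,0,375))
"
```

```text
t 13.52 tcp [0.6386 0.1167 0.3922] chest [127.  -24.6 392.2] open 0.0343 F [ 0.6 -0.1  0.2]
shift [0.496 0.236 0.341] |mm| 32.3 turn [-0.0076  0.0005 -0.0094] rows 0.8
```

```bash

python3 -m pendant '[[0.25,0.12,0.1,-0.004,0,-0.005,0.6],[0.22,0.1,0.1,-0.004,0,-0.004,0.6],[0,0,0.1,0,0,0,0.6],[0,0,0,0,0,0,0.6],[0,0,0,0,0,0,0.6]]' >/dev/null
python3 -c "
from h import *
go(ch(139,0,317))
im=optics.get_image('scene'); crop('scene',190,70,310,170,6,'s10',im); crop('top',130,130,290,250,5,'t10')
print(proj('scene',[ch(139,14,329),ch(139,-14,329)]), proj('top',[ch(139,14,329),ch(139,-14,329)]))
"
```

```text
t 13.93 tcp [0.6497 0.1459 0.3698] chest [138.8   4.3 369.8] open 0.0341 F [-0.2  1.3 -0.4]
shift [-0.084  0.012  1.057] |mm| 53.0 turn [-0.004   0.0011  0.0033] rows 1.3
[[247.16030865 103.60837482]
 [253.10780458 105.33309123]] [[168.59391213 173.59080981]
 [180.26618506 173.02827196]]
```

View pics/s10.png

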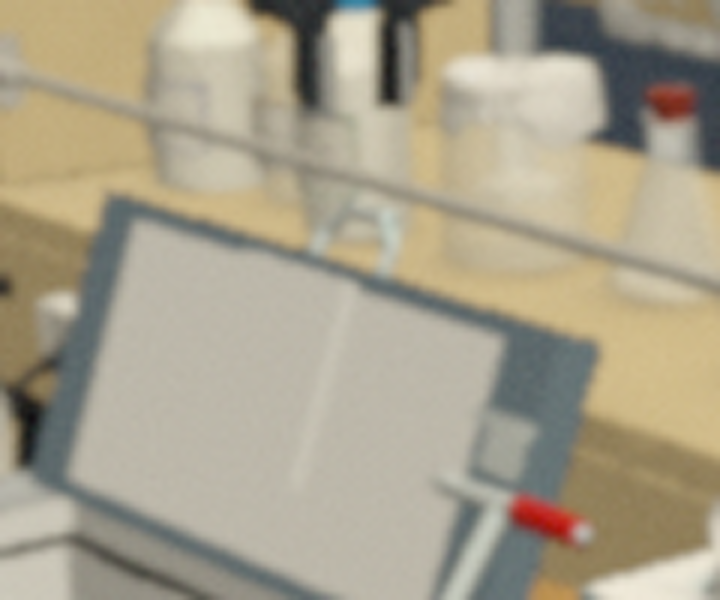

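View pics/t10.png

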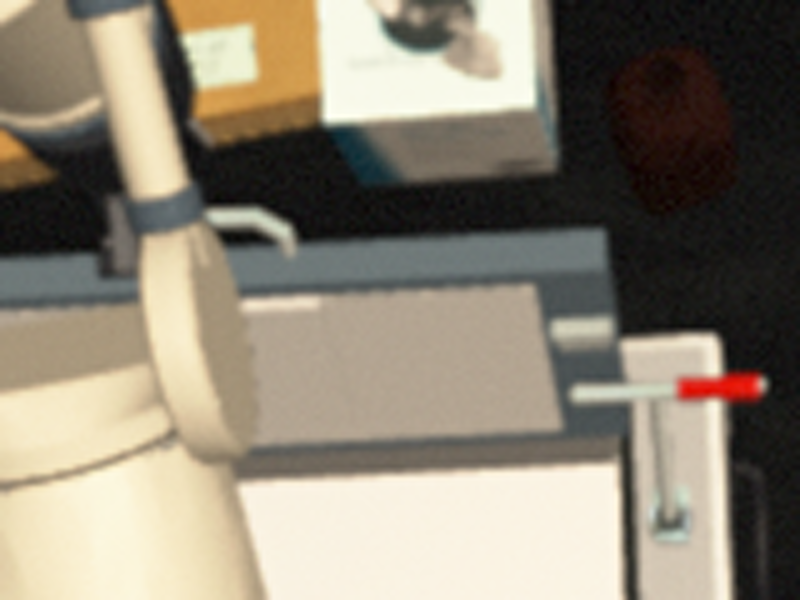

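```bash

python3 -m pendant '[[-0.06,0,0.25,-0.003,0,0.003,0.6],[-0.03,0,0.3,0,0,0,0.6],[0,0,0.25,0,0,0,0.6],[0,0,0.15,0,0,0,0.6],[0,0,0.05,0,0,0,0.6]]' >/dev/null
python3 -c "
from h import *
go(ch(139,0,315))
"
```

```text
t 14.45 tcp [0.6495 0.1335 0.3248] chest [138.4  -8.  324.8] open 0.0346 F [-0.8  0.4 -0.9]
shift [0.161 0.009 0.196] |mm| 12.7 turn [ 0.0039  0.001  -0.0046] rows 0.3
```

```bash

python3 -m pendant '[[0.14,0,0.1,0,0,-0.003,0.6],[0.02,0,0.08,0,0,0,0.6],[0,0,0,0,0,0,1],[0,0,0,0,0,0,1],[0,0,0,0,0,0,1]]' 50
python3 -c "
from h import *
go(ch(139,0,315))
for t in range(112,80,-4):
    th=np.radians(t); print(t,bar(th,2.9).round(1))
"
```

```text
time_s: 14.87
position: [0.6495, 0.1407, 0.3172]
tcp_rot: [2.192, 2.238, 0.01]
contact_force: [0.3, -0.7, -2.1]
opening: 0.0055
t 14.87 tcp [0.6495 0.1407 0.3172] chest [138.5  -0.8 317.2] open 0.0055 F [ 0.3 -0.7 -2.1]
shift [0.016 0.01  0.045] |mm| 2.4 turn [ 0.005   0.0009 -0.0023] rows 0.1
112 [143.5 323.7]
108 [132.2 328.1]
104 [120.7 331.7]
100 [109.  334.5]
96 [ 97.1 336.4]
92 [ 85.1 337.5]
88 [ 73.  337.8]
84 [ 61.  337.3]
```

```bash

python3 -m pendant '[[0,-0.2,-0.08,0,0,0,1],[0,-0.22,-0.05,0,0,0,1],[0,-0.22,-0.03,0,0,0,1],[0,-0.22,-0.02,0,0,0,1],[0,-0.1,0,0,0,0,1]]' 
python3 -c "
from h import *
go(ch(74,0,326))
"
```

```text
time_s: 15.28
position: [0.6023, 0.1394, 0.3255]
tcp_rot: [2.191, 2.235, 0.011]
contact_force: [-0.0, 0.0, -1.7]
opening: 0.0053
t 15.28 tcp [0.6023 0.1394 0.3255] chest [ 91.3  -0.9 325.5] open 0.0053 F [-0.   0.  -1.7]
shift [ 0.016 -0.347 -0.015] |mm| 17.4 turn [ 0.0064  0.0016 -0.0026] rows 0.4
```

```bash

python3 -m pendant '[[0,-0.12,0,0,0,0,1],[0,-0.12,0,0,0,0,1],[0,-0.12,0,0,0,0,1],[0,-0.08,0,0,0,0,1],[0,0,0,0,0,0,1]]' 
python3 -c "
from h import *
go(ch(74,0,326))
crop('scene',170,70,310,170,5,'s11')
"
```

```text
time_s: 15.7
position: [0.5833, 0.1389, 0.3294]
tcp_rot: [2.184, 2.226, 0.033]
contact_force: [-0.5, -0.7, -6.2]
opening: 0.0054
t 15.7 tcp [0.5833 0.1389 0.3294] chest [ 72.3  -0.9 329.4] open 0.0054 F [-0.5 -0.7 -6.2]
shift [0.019 0.033 0.068] |mm| 3.9 turn [ 0.015  0.001 -0.003] rows 0.3
```

View pics/s11.png

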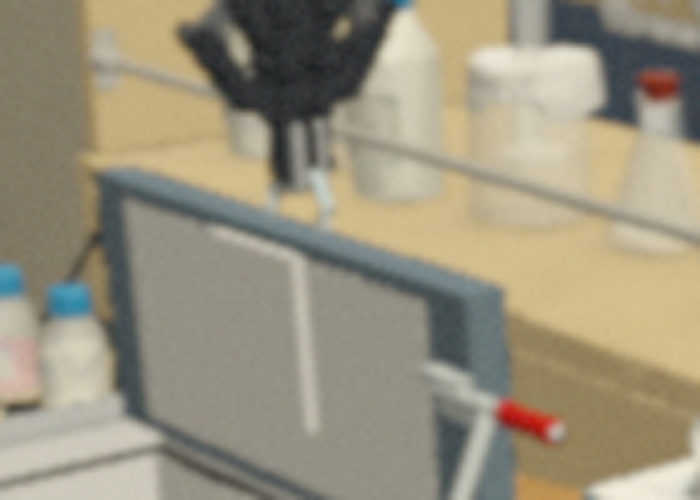

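```bash

python3 -m pendant '[[0,-0.1,0.06,0,0,0,1],[0,-0.08,0.05,0,0,0,1],[0,0,0.03,0,0,0,1],[0,0,0,0,0,0,1],[0,0,0,0,0,0,1]]' 
python3 -m pendant '[[0,0,0,0,0,0,0.6],[0,0,0,0,0,0,0.6],[0,0,-0.2,0,0,0,0.6],[0,0,-0.4,0,0,0,0.6],[0,0,-0.4,0,0,0,0.6]]' 
python3 -m pendant '[[0,0,-0.4,0,0,0,0.6],[0,0,-0.2,0,0,0,0.6],[0,0,0,0,0,0,0.6],[0,0,0,0,0,0,0.6],[0,0,0,0,0,0,0.6]]' 
python3 -c "
from h import *
go(ch(74,0,326))
crop('scene',170,70,310,170,5,'s12')
"
```

```text
time_s: 16.17
position: [0.5793, 0.1388, 0.3302]
tcp_rot: [2.174, 2.214, 0.061]
contact_force: [2.3, -1.2, -0.2]
opening: 0.0054
time_s: 16.58
position: [0.5747, 0.1391, 0.3762]
tcp_rot: [2.181, 2.222, 0.044]
contact_force: [0.4, 0.6, 0.2]
opening: 0.0339
time_s: 17.0
position: [0.5723, 0.1395, 0.4155]
tcp_rot: [2.177, 2.22, 0.054]
contact_force: [0.1, 0.4, -0.0]
opening: 0.0343
t 17.0 tcp [0.5723 0.1395 0.4155] chest [ 61.3  -0.  415.5] open 0.0343 F [ 0.1  0.4 -0. ]
shift [-1.00e-03  1.69e-01  1.80e+00] |mm| 90.4 turn [ 0.0224 -0.0007 -0.0027] rows 2.2
```

View pics/s12.png

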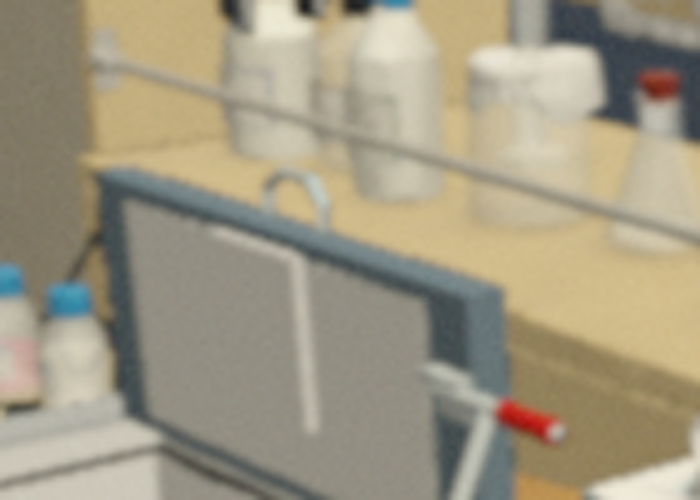

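```bash
cat >> h.py <<'E'
def caps():
    out=[]
    pts={}
    for n in('top','scene'):
        im=optics.get_image(n)
        m=cv2.inRange(cv2.cvtColor(im,cv2.COLOR_BGR2HSV),(95,130,100),(115,255,255)); k,l,st,c=cv2.connectedComponentsWithStats(m)
        pts[n]=[c[i] for i in range(1,k) if st[i][4]>40]
    for a in pts['scene']:
        for b in pts['top']:
            P,e=tri(a,b)
            if e<.004 and -.6<P[1]<.4 and .2<P[0]<.75 and .05<P[2]<.4: print('cap',P.round(3),'err',round(e,4),'scene',a.round(),'top',b.round())
E
python3 -c "
from h import *
print(proj('scene',[ch(43,-232,264),ch(72,180,314)]))
caps()
go([.542,-.298,.30])
"
```

```text
[[274.89096939 154.29240626]
 [195.72213489 102.54967964]]
cap [ 0.542 -0.298  0.096] err 0.0 scene [325. 251.] top [348. 229.]
cap [ 0.463 -0.332  0.096] err 0.0009 scene [307. 269.] top [361. 256.]
cap [ 0.452 -0.403  0.094] err 0.0002 scene [326. 286.] top [386. 260.]
t 17.15 tcp [0.5723 0.1395 0.4143] chest [ 6.130e+01 -1.000e-01  4.143e+02] open 0.0347 F [ 0.3  0.5 -0.3]
shift [-8.739 -0.878  2.238] |mm| 453.2 turn [ 0.0215 -0.0006 -0.0028] rows 10.9
```

```bash

python3 -m pendant '[[-0.7,-0.07,0,0.004,0,0,0.35],[-0.75,-0.07,0,0.004,0,0,0.35],[-0.75,-0.07,0,0.004,0,0,0.35],[-0.75,-0.07,0,0.004,0,0,0.35],[-0.75,-0.07,0,0.004,0,0,0.35]]' >/dev/null
python3 -m pendant '[[-0.75,-0.07,0.1,0,0,0,0.35],[-0.75,-0.07,0.2,0,0,0,0.35],[-0.75,-0.07,0.2,0,0,0,0.35],[-0.75,-0.07,0.2,0,0,0,0.35],[-0.75,-0.07,0.2,0,0,0,0.35]]' >/dev/null
python3 -c "
from h import *
go([.542,-.298,.20])
"
```

```text
t 17.98 tcp [ 0.5444 -0.2404  0.3574] chest [  23.7 -379.2  357.4] open 0.0554 F [ 0.3  0.6 -0.7]
shift [-1.168 -0.055  3.141] |mm| 167.6 turn [-0.0052 -0.0029  0.0053] rows 4.0
```

```bash

python3 -m pendant '[[-0.25,-0.01,0.6,-0.002,0,0.002,0.35],[-0.3,-0.01,0.65,-0.002,0,0.002,0.35],[-0.3,-0.01,0.65,0,0,0,0.35],[-0.15,0,0.6,0,0,0,0.35],[0,0,0.3,0,0,0,0.35]]' >/dev/null
python3 -c "
from h import *
go([.542,-.298,.076])
"
```

```text
t 18.4 tcp [ 0.5388 -0.3013  0.2065] chest [  16.7 -439.9  206.5] open 0.0552 F [-1.1  0.2 -1.2]
shift [0.05  0.081 2.61 ] |mm| 130.6 turn [-0.003  -0.0029 -0.0049] rows 3.1
```

```bash

python3 -m pendant '[[0.05,0.08,0.5,0,0,-0.003,0.35],[0,0,0.6,0,0,0,0.35],[0,0,0.55,0,0,0,0.35],[0,0,0.3,0,0,0,0.35],[0,0,0.1,0,0,0,0.35]]' >/dev/null
python3 -c "
from h import *
go([.542,-.298,.076])
crop('scene',270,210,390,310,6,'s13')
"
```

```text
t 18.82 tcp [ 0.5361 -0.2967  0.0883] chest [  14.  -435.2   88.3] open 0.0558 F [-0.4  0.5  0.2]
shift [-0.032  0.123  0.244] |mm| 13.7 turn [-0.0093 -0.007  -0.0033] rows 0.3
```

View pics/s13.png

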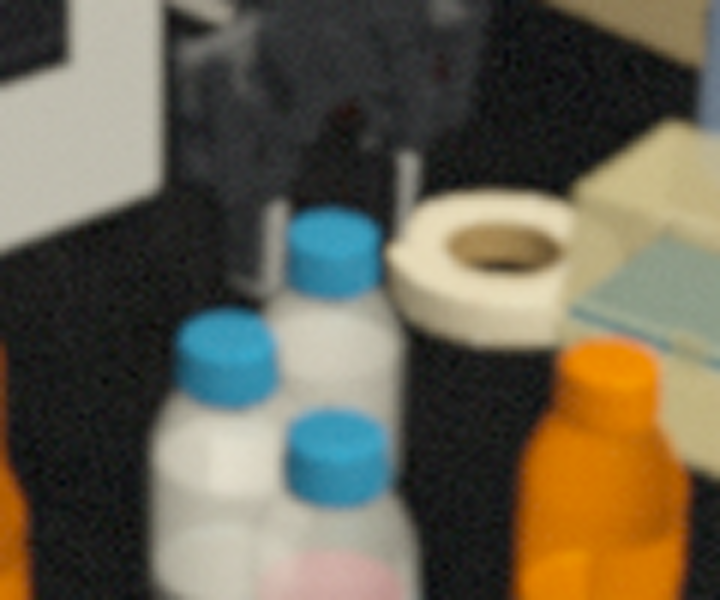

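```bash

python3 -m pendant '[[-0.03,0.12,0.1,-0.005,-0.003,-0.002,0.35],[0,0,0.12,-0.003,-0.003,0,0.35],[0,0,0.05,0,0,0,0.35],[0,0,0,0,0,0,0.8],[0,0,0,0,0,0,0.8]]' 40
python3 -m pendant '[[0,0,0,0,0,0,0.8],[0,0,0,0,0,0,0.8],[0,0,0,0,0,0,0.8],[0,0,0,0,0,0,0.8],[0,0,0,0,0,0,0.8]]' 40
python3 -c "
from h import *
go([.542,-.298,.076])
"
```

```text
time_s: 19.28
position: [0.5435, -0.2984, 0.0764]
tcp_rot: [2.194, 2.246, 0.001]
contact_force: [-0.5, -0.8, -0.7]
opening: 0.0338
time_s: 19.7
position: [0.5442, -0.2989, 0.0784]
tcp_rot: [2.192, 2.244, 0.002]
contact_force: [0.6, 0.6, -1.6]
opening: 0.0333
t 19.7 tcp [ 0.5442 -0.2989  0.0784] chest [  22.1 -437.6   78.4] open 0.0333 F [ 0.6  0.6 -1.6]
shift [ 0.019 -0.045  0.049] |mm| 3.4 turn [ 0.0018  0.0011 -0.0009] rows 0.1
```

```bash

python3 -m pendant '[[0,0,-0.3,0,0,0,0.8],[0,0,-0.6,0,0,0,0.8],[0,0,-0.7,0,0,0,0.8],[0,0,-0.7,0,0,0,0.8],[0,0,-0.7,0,0,0,0.8]]' >/dev/null
python3 -m pendant '[[0,0,-0.7,0,0,0,0.8],[0,-0.1,-0.7,0,0,0,0.8],[0,-0.2,-0.7,0,0,0,0.8],[0,-0.2,-0.7,0,0,0,0.8],[0,-0.2,-0.2,0,0,0,0.8]]' >/dev/null
python3 -c "
from h import *
go(ch(-15,100,390))
crop('scene',180,100,380,250,4,'s14')
"
```

```text
t 20.53 tcp [ 0.5066 -0.2976  0.3817] chest [ -15.5 -435.4  381.7] open 0.0335 F [ 0.9 -0.  -0.1]
shift [ 1.0708e+01  6.0000e-03 -8.2000e-02] |mm| 535.4 turn [-0.0053 -0.0037 -0.0001] rows 12.8
```

View pics/s14.png

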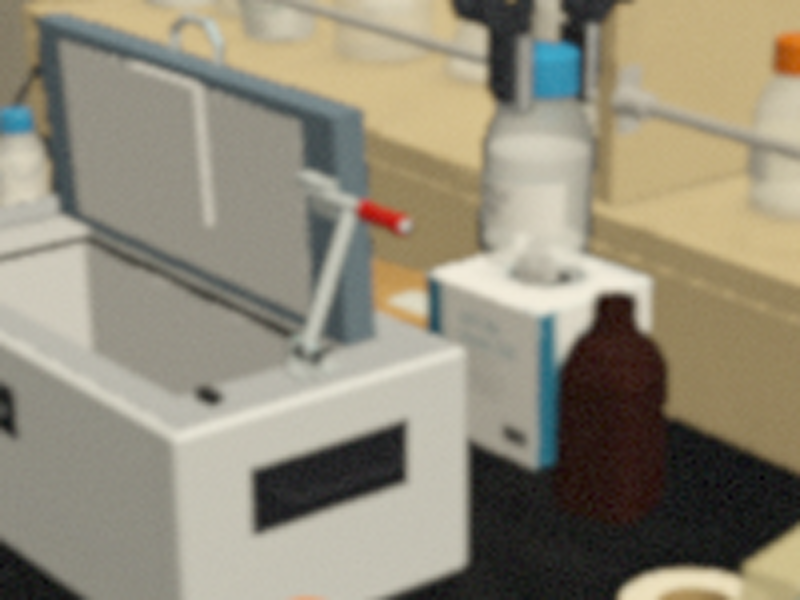

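```bash

python3 -m pendant '[[0.4,0,0,0,0,0,0.8],[0.7,0,0,0,0,0,0.8],[0.7,0,0,0,0,0,0.8],[0.7,0,0,0,0,0,0.8],[0.7,0,0,0,0,0,0.8]]' >/dev/null
python3 -m pendant '[[0.7,0,0,0,0,0,0.8],[0.7,0,0,0,0,0,0.8],[0.7,0,0,0,0,0,0.8],[0.7,0,0,0,0,0,0.8],[0.7,0,0,0,0,0,0.8]]' >/dev/null
python3 -c "
from h import *
go(ch(-15,100,390))
"
```

```text
t 21.42 tcp [0.4981 0.0425 0.3639] chest [-15.4 -95.2 363.9] open 0.0336 F [ 1.5  0.1 -1.8]
shift [ 3.908 -0.078 -0.483] |mm| 196.9 turn [-0.0144 -0.0047 -0.0085] rows 4.7
```

```bash

python3 -m pendant '[[0.7,0,0,-0.003,0,-0.002,0.8],[0.7,0,0,-0.003,-0.001,-0.002,0.8],[0.7,0,0,-0.003,-0.001,-0.002,0.8],[0.6,0,0,-0.003,-0.001,0,0.8],[0.4,0,0,0,0,0,0.8]]' >/dev/null
python3 -m pendant '[[0.2,0,0,0,0,0,0.8],[0.1,0,0,0,0,0,0.8],[0,0,0,0,0,0,0.8],[0,0,0,0,0,0,0.8],[0,0,0,0,0,0,0.8]]' >/dev/null
python3 -c "
from h import *
go(ch(-15,100,260))
"
```

```text
t 22.25 tcp [0.4922 0.2261 0.3441] chest [-16.6  88.5 344.1] open 0.0338 F [-0.9 -1.5 -1.8]
shift [0.232 0.08  1.68 ] |mm| 84.9 turn [-0.0136  0.0008  0.0011] rows 2.0
```

Now I lower it into the chest.

```bash

python3 -m pendant '[[0.08,0.02,0.4,-0.004,0,0,0.8],[0.08,0.02,0.5,-0.004,0,0,0.8],[0.05,0.02,0.5,-0.004,0,0,0.8],[0,0,0.3,0,0,0,0.8],[0,0,0.1,0,0,0,0.8]]' >/dev/null
python3 -c "
from h import *
go(ch(-15,100,150))
"
```

```text
t 22.67 tcp [0.4969 0.23   0.2547] chest [-11.8  92.3 254.7] open 0.0334 F [ 0.  -0.9 -2.2]
shift [ 0.155 -0.079  2.094] |mm| 105.1 turn [ 0.0032  0.0003 -0.0041] rows 2.5
```

```bash

python3 -m pendant '[[0.08,-0.05,0.4,0,0,-0.002,0.8],[0.05,-0.03,0.5,0,0,0,0.8],[0,0,0.5,0,0,0,0.8],[0,0,0.4,0,0,0,0.8],[0,0,0.2,0,0,0,0.8]]' >/dev/null
python3 -c "
from h import *
go(ch(-15,100,103))
"
```

```text
t 23.08 tcp [0.4971 0.2315 0.1583] chest [-11.5  93.8 158.3] open 0.0334 F [ 0.1 -0.  -1.9]
shift [ 0.121 -0.091  1.104] |mm| 55.7 turn [ 0.0085 -0.001  -0.0062] rows 1.3
```

```bash

python3 -m pendant '[[0.05,-0.06,0.3,0.004,0,-0.003,0.8],[0,-0.04,0.3,0.003,0,0,0.8],[0,0,0.25,0,0,0,0.8],[0,0,0.12,0,0,0,0.8],[0,0,0.05,0,0,0,0.8]]' >/dev/null
python3 -c "
from h import *
go(ch(-15,100,101))
"
```

```text
t 23.5 tcp [0.4934 0.2322 0.1044] chest [-15.2  94.6 104.4] open 0.0339 F [ 0.7 -0.3 -1.9]
shift [0.108 0.002 0.067] |mm| 6.3 turn [ 0.0015 -0.0011 -0.0046] rows 0.2
```

```bash

python3 -m pendant '[[0,0,0.06,0,0,0,0.8],[0,0,0.03,0,0,0,0.8],[0,0,0,0,0,0,0.8],[0,0,0,0,0,0,0.8],[0,0,0,0,0,0,0.8]]' 
python3 -c "
from h import *
go(ch(-15,100,101))
"
```

```text
time_s: 23.92
position: [0.4944, 0.2327, 0.1011]
tcp_rot: [2.202, 2.238, 0.01]
contact_force: [0.2, 0.6, -1.2]
opening: 0.0337
t 23.92 tcp [0.4944 0.2327 0.1011] chest [-14.2  95.1 101.1] open 0.0337 F [ 0.2  0.6 -1.2]
shift [ 0.098 -0.018  0.002] |mm| 5.0 turn [ 0.0027 -0.0015 -0.0045] rows 0.1
```

```bash

python3 -m pendant '[[0,0,0,0,0,0,0.4],[0,0,0,0,0,0,0.4],[0,0,0,0,0,0,0.4],[0,0,0,0,0,0,0.4],[0,0,-0.2,0,0,0,0.4]]' 
python3 -m pendant '[[0,0,-0.4,0,0,0,0.4],[0,0,-0.5,0,0,0,0.4],[0,0,-0.6,0,0,0,0.4],[0,0,-0.6,0,0,0,0.4],[0,0,-0.6,0,0,0,0.4]]' 
python3 -m pendant '[[-0.3,0,-0.6,0,0,0,0.4],[-0.6,0,-0.5,0,0,0,0.4],[-0.7,0,-0.3,0,0,0,0.4],[-0.7,0,-0.2,0,0,0,0.35],[-0.7,0,0,0,0,0,0.35]]' >/dev/null
python3 -c "
from h import *
go([.463,-.3325,.30])
crop('scene',120,60,320,210,4,'s15'); crop('top',90,120,290,270,4,'t15')
"
```

```text
time_s: 24.33
position: [0.4942, 0.233, 0.1123]
tcp_rot: [2.202, 2.239, 0.011]
contact_force: [-0.2, -0.1, -0.2]
opening: 0.0513
time_s: 24.75
position: [0.4915, 0.2314, 0.2497]
tcp_rot: [-2.203, -2.238, 0.001]
contact_force: [0.4, 0.4, -0.8]
opening: 0.0512
t 25.17 tcp [0.4942 0.0824 0.3475] chest [-18.2 -55.1 347.5] open 0.0555 F [0.5 0.2 0.2]
shift [-8.283 -0.872  0.889] |mm| 418.8 turn [ 0.0088 -0.0026  0.0013] rows 10.0
```

View pics/s15.png

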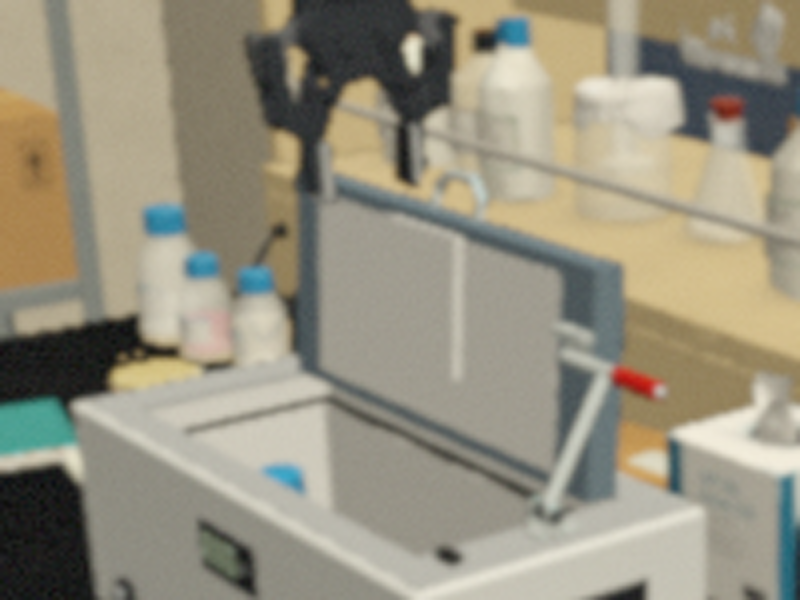

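View pics/t15.png

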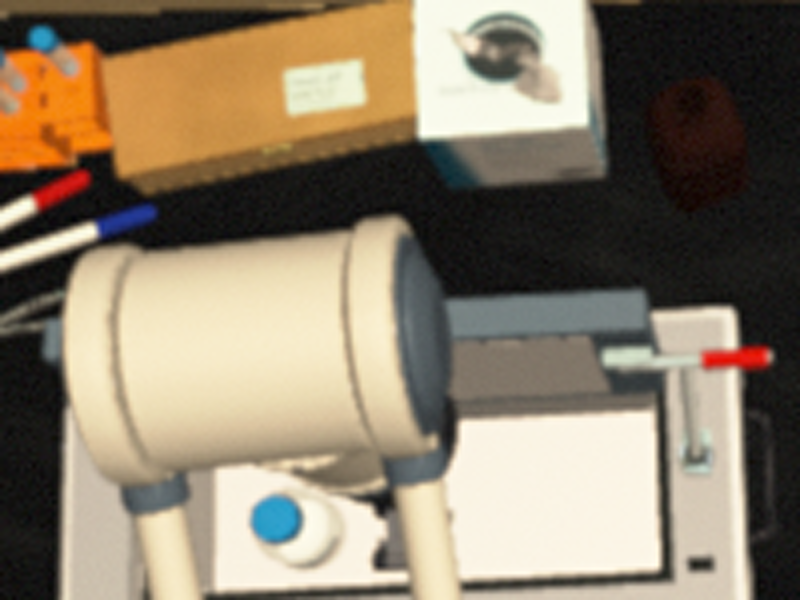

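```bash

python3 -m pendant '[[-0.75,-0.08,0,0.002,0,0,0.35],[-0.75,-0.08,0,0.002,0,0,0.35],[-0.75,-0.08,0,0.002,0,0,0.35],[-0.75,-0.08,0,0.002,0,0,0.35],[-0.75,-0.08,0,0,0,0,0.35]]' >/dev/null
python3 -m pendant '[[-0.75,-0.08,0,0,0,0,0.35],[-0.75,-0.08,0.2,0,0,0,0.35],[-0.7,-0.08,0.3,0,0,0,0.35],[-0.5,-0.08,0.3,0,0,0,0.35],[-0.4,0,0.3,0,0,0,0.35]]' >/dev/null
python3 -c "
from h import *
caps()
go([.463,-.3325,.20])
"
```

```text
t 26.2 tcp [ 0.467  -0.2713  0.2945] chest [ -54.3 -408.   294.5] open 0.0554 F [ 0.4  1.  -1.2]
shift [-1.229 -0.137  1.883] |mm| 112.7 turn [ 0.0053 -0.0019  0.0019] rows 2.7
```

```bash
python3 -c "
from h import *
a=optics.get_image('scene');b=optics.get_image('top')
cv2.imwrite('pics/sb.png',a);cv2.imwrite('pics/tb.png',b)
"
```

```text
(no output)
```

View pics/sb.png

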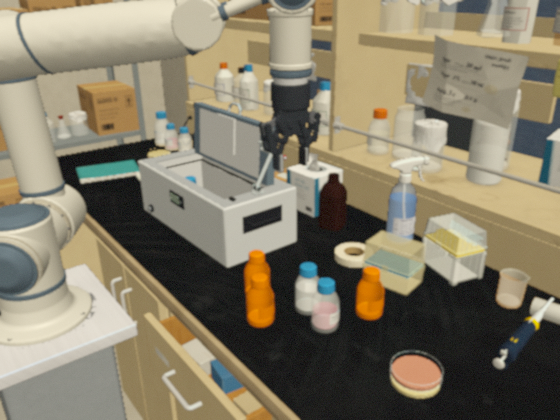

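View pics/tb.png

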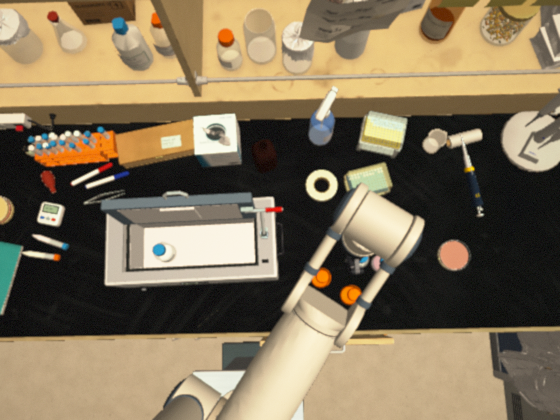

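Only the scene view still sees the two remaining caps, at (308,270) and (326,287), and they haven't moved. The first bottle is inside the chest at top (163,252). I go on down to the next bottle.

```bash

python3 -m pendant '[[-0.25,-0.04,0.4,0.002,0,0,0.35],[-0.3,-0.04,0.45,0.002,0,0,0.35],[-0.3,-0.03,0.45,0,0,0,0.35],[-0.25,0,0.4,0,0,0,0.35],[-0.05,0,0.3,0,0,0,0.35]]' >/dev/null
python3 -c "
from h import *
go([.463,-.3325,.076])
"
```

```text
t 26.72 tcp [ 0.4726 -0.3218  0.2105] chest [ -50.  -458.7  210.5] open 0.0554 F [-0.5  0.4  0.2]
shift [-0.178 -0.274  2.686] |mm| 135.3 turn [0.0129 0.0046 0.0091] rows 3.2
```

```bash

python3 -m pendant '[[-0.1,-0.15,0.5,0.005,0.002,0.004,0.35],[-0.05,-0.1,0.6,0.004,0.002,0.004,0.35],[0,0,0.55,0,0,0,0.35],[0,0,0.3,0,0,0,0.35],[0,0,0.1,0,0,0,0.35]]' >/dev/null
python3 -c "
from h import *
go([.463,-.3325,.076])
crop('scene',250,210,390,330,5,'s16')
"
```

```text
t 27.13 tcp [ 0.4681 -0.3248  0.1116] chest [ -54.6 -461.6  111.6] open 0.0554 F [-1.5 -0.9 -1.1]
shift [-0.146 -0.121  0.711] |mm| 36.8 turn [0.0084 0.003  0.0052] rows 0.9
```

View pics/s16.png

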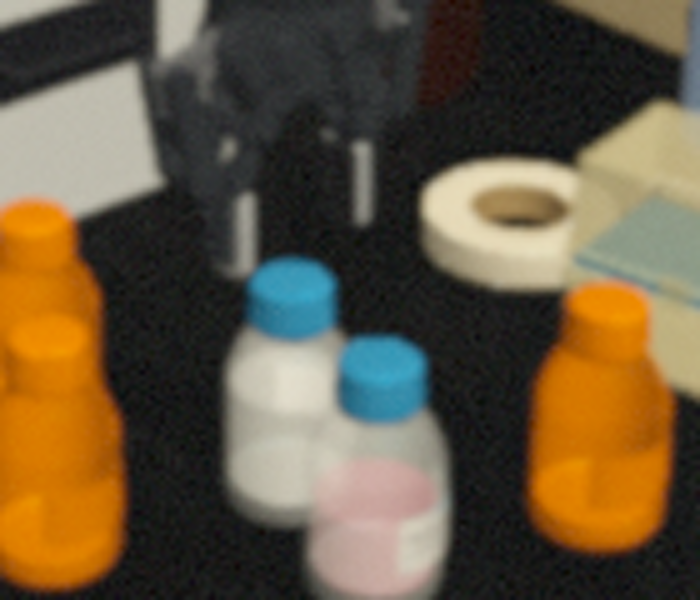

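```bash

python3 -m pendant '[[-0.14,-0.12,0.15,0.004,0.002,0.003,0.35],[-0.03,0,0.25,0.003,0,0.002,0.35],[0,0,0.2,0,0,0,0.35],[0,0,0.1,0,0,0,0.35],[0,0,0,0,0,0,0.35]]' >/dev/null
python3 -c "
from h import *
go([.463,-.3325,.077])
"
```

```text
t 27.6 tcp [ 0.4663 -0.334   0.0807] chest [ -56.7 -470.8   80.7] open 0.0558 F [-0.2  0.5 -0.5]
shift [ 0.033 -0.066  0.074] |mm| 5.2 turn [0.0045 0.0037 0.0015] rows 0.1
```

```bash

python3 -m pendant '[[0.03,-0.06,0.07,0.003,0.002,0,0.35],[0,0,0.03,0,0,0,0.35],[0,0,0,0,0,0,0.8],[0,0,0,0,0,0,0.8],[0,0,0,0,0,0,0.8]]' 40
python3 -m pendant '[[0,0,0,0,0,0,0.8],[0,0,0,0,0,0,0.8],[0,0,0,0,0,0,0.8],[0,0,0,0,0,0,0.8],[0,0,0,0,0,0,0.8]]' 
python3 -m pendant '[[0,0,-0.3,0,0,0,0.8],[0,0,-0.6,0,0,0,0.8],[0,0,-0.7,0,0,0,0.8],[0,0,-0.7,0,0,0,0.8],[0,0,-0.7,0,0,0,0.8]]' >/dev/null
python3 -m pendant '[[0,0,-0.7,0,0,0,0.8],[0,0.15,-0.7,0,0,0,0.8],[0,0.2,-0.7,0,0,0,0.8],[0,0.2,-0.7,0,0,0,0.8],[0,0.2,-0.4,0,0,0,0.8]]' >/dev/null
python3 -c "
from h import *
go(ch(-15,25,390))
"
```

```text
time_s: 28.02
position: [0.4634, -0.333, 0.0765]
tcp_rot: [2.186, 2.248, -0.0]
contact_force: [0.3, -0.4, -2.0]
opening: 0.0335
time_s: 28.43
position: [0.4632, -0.3329, 0.0763]
tcp_rot: [2.186, 2.249, -0.0]
contact_force: [0.2, 0.4, -0.6]
opening: 0.0337
t 29.27 tcp [ 0.4972 -0.3294  0.3885] chest [ -25.7 -466.9  388.5] open 0.0334 F [ 0.1 -0.9 -0.9]
shift [9.837 0.219 0.055] |mm| 492.0 turn [-0.0056 -0.0043  0.0002] rows 11.8
```

```bash

python3 -m pendant '[[0.4,0.02,0,0,0,0,0.8],[0.7,0.02,-0.03,0,0,0,0.8],[0.7,0.02,-0.03,0,0,0,0.8],[0.7,0.02,-0.03,0,0,0,0.8],[0.7,0.02,-0.03,0,0,0,0.8]]' >/dev/null
python3 -m pendant '[[0.7,0.02,-0.03,0,0,0,0.8],[0.7,0.02,-0.03,-0.002,0,0,0.8],[0.7,0.02,-0.03,-0.002,0,0,0.8],[0.7,0.02,-0.03,-0.002,0,-0.002,0.8],[0.7,0.02,0,-0.002,0,-0.002,0.8]]' >/dev/null
python3 -m pendant '[[0.7,0,0,-0.002,-0.002,-0.002,0.8],[0.5,0,0,-0.002,-0.001,-0.002,0.8],[0.3,0,0,-0.002,-0.001,0,0.8],[0.2,0,0,0,0,0,0.8],[0,0,0,0,0,0,0.8]]' >/dev/null
python3 -c "
from h import *
go(ch(-15,25,260))
"
```

```text
t 30.52 tcp [0.4982 0.1076 0.4046] chest [-13.5 -30.1 404.6] open 0.0333 F [-0.1 -0.8 -0.7]
shift [ 1.105 -0.079  2.89 ] |mm| 154.8 turn [0.0112 0.0006 0.0078] rows 3.7
```

```bash

python3 -m pendant '[[0.3,-0.02,0.3,0.004,0,0.003,0.8],[0.35,-0.02,0.5,0.004,0,0.003,0.8],[0.3,-0.02,0.6,0.003,0,0,0.8],[0.1,0,0.6,0,0,0,0.8],[0,0,0.4,0,0,0,0.8]]' >/dev/null
python3 -c "
from h import *
go(ch(-15,25,150))
"
```

```text
t 30.93 tcp [0.4964 0.1599 0.2872] chest [-14.   22.3 287.2] open 0.0334 F [ 0.5 -1.2 -2.1]
shift [ 0.054 -0.055  2.743] |mm| 137.2 turn [0.0062 0.0001 0.0006] rows 3.3
```

```bash

python3 -m pendant '[[0.02,-0.02,0.5,0.003,0,0,0.8],[0,0,0.6,0.002,0,0,0.8],[0,0,0.6,0,0,0,0.8],[0,0,0.5,0,0,0,0.8],[0,0,0.2,0,0,0,0.8]]' >/dev/null
python3 -c "
from h import *
go(ch(-15,25,100))
"
```

```text
t 31.35 tcp [0.495  0.1571 0.1583] chest [-15.5  19.5 158.3] open 0.0337 F [-0.2  0.3 -1.3]
shift [0.114 0.011 1.165] |mm| 58.5 turn [-0.0008  0.0012 -0.0004] rows 1.4
```

```bash

python3 -m pendant '[[0.08,0,0.3,0,0,0,0.8],[0,0,0.3,0,0,0,0.8],[0,0,0.25,0,0,0,0.8],[0,0,0.15,0,0,0,0.8],[0,0,0.06,0,0,0,0.8]]' >/dev/null
python3 -m pendant '[[0,0,0.03,0,0,0,0.8],[0,0,0,0,0,0,0.8],[0,0,0,0,0,0,0.8],[0,0,0,0,0,0,0.8],[0,0,0,0,0,0,0.8]]' >/dev/null
python3 -c "
from h import *
go(ch(-15,25,99))
"
```

```text
t 32.18 tcp [0.4966 0.1574 0.1038] chest [-13.9  19.8 103.8] open 0.0339 F [-0.2 -0.3 -0.9]
shift [ 0.105 -0.024  0.095] |mm| 7.2 turn [ 0.0003  0.0016 -0.0025] rows 0.2
```

```bash

python3 -m pendant '[[0,0,0.08,0,0,0,0.8],[0,0,0.04,0,0,0,0.8],[0,0,0,0,0,0,0.8],[0,0,0,0,0,0,0.8],[0,0,0,0,0,0,0.8]]'
python3 -c "
from h import *
go(ch(-15,25,99))
"
```

```text
time_s: 32.6
position: [0.4974, 0.1577, 0.0988]
tcp_rot: [2.196, 2.241, 0.001]
contact_force: [0.1, 0.0, -2.2]
opening: 0.0337
t 32.6 tcp [0.4974 0.1577 0.0988] chest [-13.1  20.   98.8] open 0.0337 F [ 0.1  0.  -2.2]
shift [ 0.099 -0.039 -0.005] |mm| 5.3 turn [ 0.0016  0.0013 -0.0023] rows 0.1
```

```bash

python3 -m pendant '[[0,0,0,0,0,0,0.4],[0,0,0,0,0,0,0.4],[0,0,0,0,0,0,0.4],[0,0,0,0,0,0,0.4],[0,0,-0.2,0,0,0,0.4]]' 
python3 -m pendant '[[0,0,-0.4,0,0,0,0.4],[0,0,-0.5,0,0,0,0.4],[0,0,-0.6,0,0,0,0.4],[0,0,-0.6,0,0,0,0.4],[0,0,-0.6,0,0,0,0.4]]' 
python3 -m pendant '[[-0.2,0,-0.7,0,0,0,0.4],[-0.6,0,-0.7,0,0,0,0.4],[-0.7,0,-0.5,0,0,0,0.4],[-0.7,0,-0.2,0,0,0,0.35],[-0.7,0,0,0,0,0,0.35]]' >/dev/null
python3 -c "
from h import *
caps()
go([.452,-.403,.30])
crop('scene',120,60,320,210,4,'s17'); crop('top',90,180,290,300,4,'t17')
"
```

```text
time_s: 33.02
position: [0.497, 0.1577, 0.1084]
tcp_rot: [2.196, 2.242, -0.001]
contact_force: [-0.1, -0.4, -0.9]
opening: 0.0513
time_s: 33.43
position: [0.4939, 0.1574, 0.2453]
tcp_rot: [-2.197, -2.243, 0.015]
contact_force: [1.3, -0.2, -0.7]
opening: 0.051
cap [ 0.452 -0.402  0.096] err 0.0002 scene [326. 285.] top [387. 260.]
t 33.95 tcp [0.497  0.0159 0.3623] chest [ -17.1 -121.7  362.3] open 0.0554 F [-0.   1.3 -0.7]
shift [-8.346 -1.125  1.275] |mm| 425.9 turn [0.0032 0.002  0.0002] rows 10.2
```

View pics/s17.png

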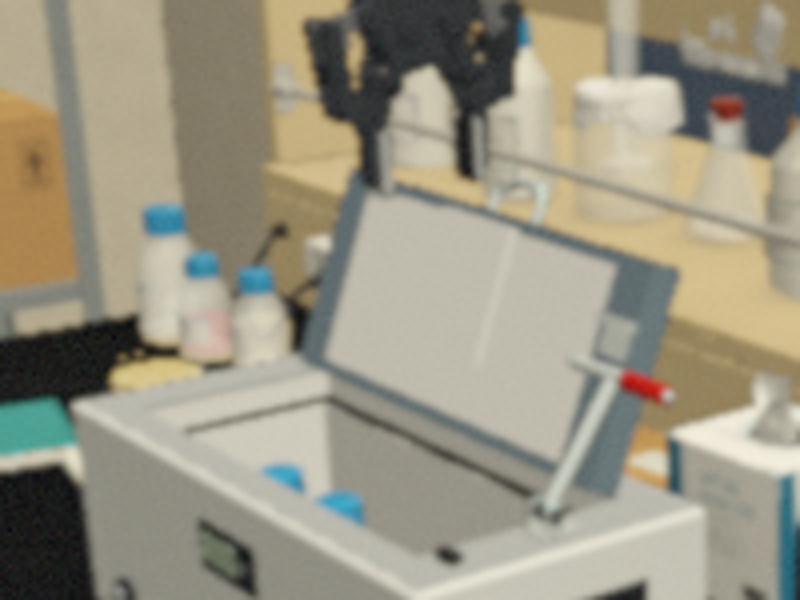

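View pics/t17.png

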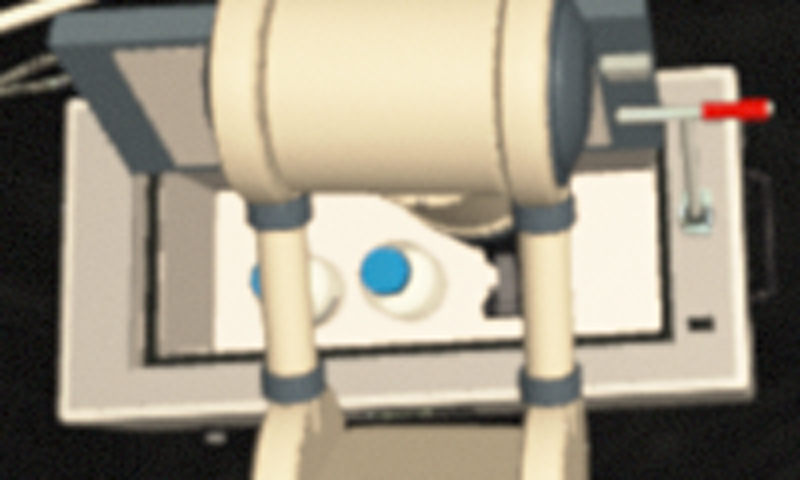

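The two clear bottles stand inside, but the lid has been nudged off the stay and leans fully back. The wrist probably brushed its top edge. I'll prop it again before the last bottle, and set that one a little farther from the lid.

```bash

python3 -m pendant '[[0,0,-0.5,0,0,0,0.6],[0.2,0.2,-0.5,0,0,0,0.6],[0.4,0.5,-0.1,0,0,0,0.6],[0.5,0.55,0,0,0,0,0.6],[0.5,0.55,0,0,0,0,0.6]]' >/dev/null
python3 -m pendant '[[0.4,0.5,0,0,0,0,0.6],[0.3,0.4,0,0,0,0,0.6],[0,0.2,0,0,0,0,0.6],[0,0,0,0,0,0,0.6],[0,0,0,0,0,0,0.6]]' >/dev/null
python3 -c "
from h import *
go(ch(139,0,375))
im=optics.get_image('scene'); crop('scene',190,70,310,170,6,'s18',im); crop('top',130,130,290,250,5,'t18')
"
```

```text
t 34.88 tcp [0.6388 0.1603 0.4112] chest [128.3  19.  411.2] open 0.0341 F [ 0.8  0.1 -0.4]
shift [-0.386  0.212  0.722] |mm| 42.3 turn [-0.0038 -0.0003  0.0094] rows 1.0
```

View pics/s18.png

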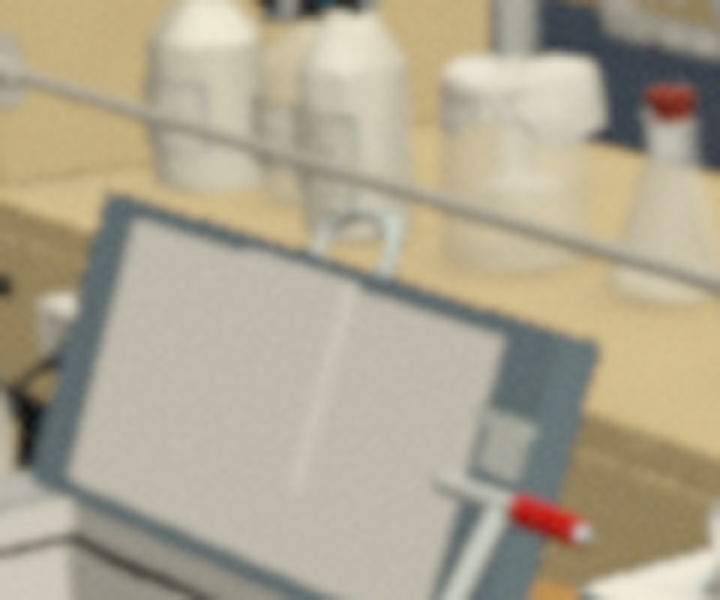

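View pics/t18.png

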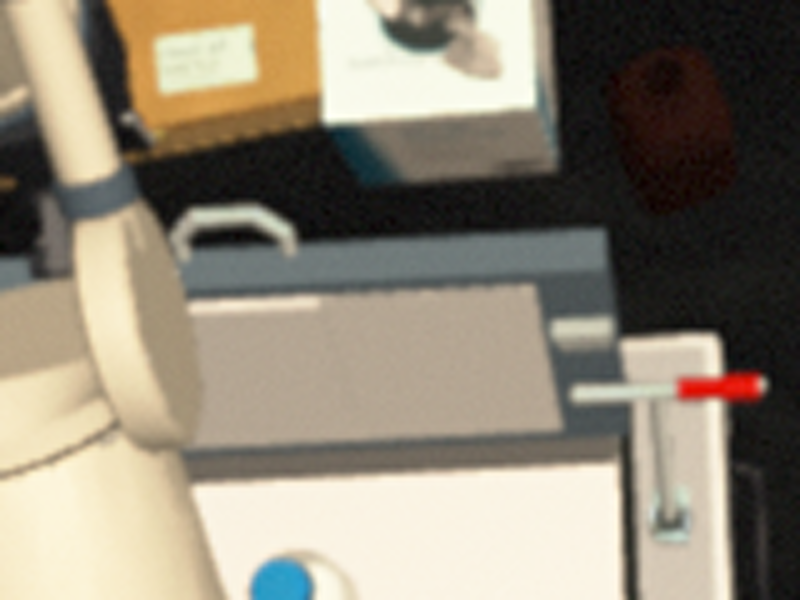

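```bash
python3 -c "
from h import *
P,e=tri((249.5,105.9),(176.4,172.8)); print(P,e,toch(P))
for t in(1.9,1.95):
  for ph in (2.6,2.8,3.0): print(t,ph,bar(t,ph).round(1))"
python3 -m pendant '[[-0.2,0.1,0.1,-0.002,0,0.005,0.6],[-0.2,0.1,0.25,-0.002,0,0.004,0.6],[0,0,0.25,0,0,0,0.6],[0,0,0.1,0,0,0,0.6],[0,0,0,0,0,0,0.6]]' >/dev/null
python3 -c "
from h import *
go(ch(139,0,315))
"
```

```text
[0.6495003  0.1389998  0.32599971] 0.005701369591039941 [138.48102043  -2.51805319 325.99971189]
1.9 2.6 [144.1 318.9]
1.9 2.8 [138.1 324.8]
1.9 3.0 [131.  329.3]
1.95 2.6 [151.7 315.3]
1.95 2.8 [146.  321.4]
1.95 3.0 [139.2 326.3]
t 35.4 tcp [0.6467 0.1346 0.3801] chest [135.5  -6.8 380.1] open 0.0337 F [ 0.3  0.7 -0.9]
shift [0.136 0.056 1.303] |mm| 65.6 turn [ 0.0046 -0.0002 -0.0029] rows 1.6
```

```bash

python3 -m pendant '[[0.12,0.06,0.3,0.002,0,-0.002,0.6],[0,0,0.4,0,0,0,0.6],[0,0,0.35,0,0,0,0.6],[0,0,0.2,0,0,0,0.6],[0,0,0.05,0,0,0,0.6]]' >/dev/null
python3 -c "
from h import *
go(ch(139,0,314))
"
```

```text
t 35.82 tcp [0.6487 0.1373 0.3203] chest [137.6  -4.2 320.3] open 0.0339 F [-0.6  0.1 -0.8]
shift [0.084 0.026 0.127] |mm| 7.7 turn [ 0.0076 -0.0007 -0.0031] rows 0.2
```

```bash

python3 -m pendant '[[0.05,0.02,0.1,0.003,0,0,0.6],[0,0,0.05,0,0,0,0.6],[0,0,0,0,0,0,1],[0,0,0,0,0,0,1],[0,0,0,0,0,0,1]]' 50
python3 -m pendant '[[0,-0.1,-0.04,0,0,0,1],[0,-0.22,-0.05,0,0,0,1],[0,-0.22,-0.04,0,0,0,1],[0,-0.22,-0.02,0,0,0,1],[0,-0.22,-0.02,0,0,0,1]]' 
python3 -c "
from h import *
go(ch(74,0,326))
"
```

```text
time_s: 36.23
position: [0.6495, 0.1392, 0.316]
tcp_rot: [2.196, 2.236, 0.017]
contact_force: [-0.4, 0.5, -3.6]
opening: 0.0063
time_s: 36.65
position: [0.6006, 0.1378, 0.3243]
tcp_rot: [2.195, 2.233, 0.02]
contact_force: [0.9, -0.4, -6.1]
opening: 0.0055
t 36.65 tcp [0.6006 0.1378 0.3243] chest [ 89.6  -2.5 324.3] open 0.0055 F [ 0.9 -0.4 -6.1]
shift [ 0.047 -0.312 -0.039] |mm| 15.9 turn [ 0.0077 -0.0007 -0.004 ] rows 0.4
```

```bash

python3 -m pendant '[[0,-0.12,-0.02,0,0,0,1],[0,-0.12,-0.02,0,0,0,1],[0,-0.12,0,0,0,0,1],[0,-0.1,0,0,0,0,1],[0,0,0,0,0,0,1]]' 
python3 -m pendant '[[0,-0.1,0.06,0,0,0,1],[0,-0.06,0.05,0,0,0,1],[0,0,0.03,0,0,0,1],[0,0,0,0,0,0,1],[0,0,0,0,0,0,1]]' 
python3 -c "
from h import *
go(ch(74,0,326))
crop('scene',170,70,310,170,5,'s19')
"
```

```text
time_s: 37.07
position: [0.5786, 0.1372, 0.3291]
tcp_rot: [2.189, 2.225, 0.037]
contact_force: [4.3, 1.0, -8.3]
opening: 0.0059
time_s: 37.48
position: [0.5793, 0.1373, 0.329]
tcp_rot: [2.176, 2.208, 0.077]
contact_force: [2.2, 0.2, -4.2]
opening: 0.005
t 37.48 tcp [0.5793 0.1373 0.329 ] chest [ 68.2  -2.5 329. ] open 0.005 F [ 2.2  0.2 -4.2]
shift [0.05  0.111 0.067] |mm| 6.9 turn [ 0.0307 -0.0026 -0.0052] rows 0.5
```

View pics/s19.png

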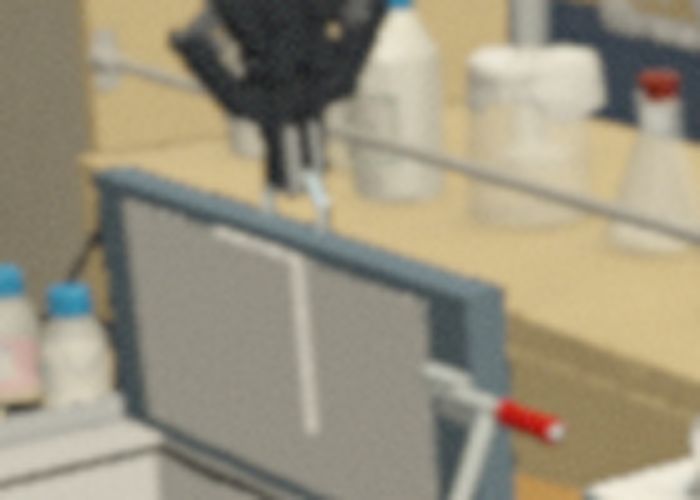

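```bash

python3 -m pendant '[[0,0,0,0,0,0,0.6],[0,0,0,0,0,0,0.6],[0,0,-0.2,0,0,0,0.6],[0,0,-0.4,0,0,0,0.6],[0,0,-0.4,0,0,0,0.6]]' 
python3 -m pendant '[[0,0,-0.4,0.006,0,0,0.35],[0,-0.2,-0.3,0.006,0,-0.001,0.35],[-0.3,-0.4,0,0.005,0,-0.001,0.35],[-0.5,-0.4,0,0.004,0,0,0.35],[-0.6,-0.3,0,0.004,0,0,0.35]]' >/dev/null
python3 -m pendant '[[-0.75,-0.2,0,0,0,0,0.35],[-0.75,-0.1,0,0,0,0,0.35],[-0.75,0,0,0,0,0,0.35],[-0.75,0,0,0,0,0,0.35],[-0.75,0,0,0,0,0,0.35]]' >/dev/null
python3 -c "
from h import *
go([.452,-.402,.30])
crop('scene',120,60,320,210,4,'s20')
caps()
"
```

```text
time_s: 37.95
position: [0.5734, 0.137, 0.3776]
tcp_rot: [2.181, 2.213, 0.064]
contact_force: [0.2, -0.4, -0.0]
opening: 0.0343
t 38.78 tcp [ 0.4891 -0.1232  0.431 ] chest [ -28.5 -260.6  431. ] open 0.0554 F [0.8 0.3 0. ]
shift [-5.561 -0.987  2.57 ] |mm| 310.2 turn [ 0.0089 -0.0028  0.0048] rows 7.4
cap [ 0.452 -0.402  0.096] err 0.0002 scene [326. 285.] top [387. 260.]
```

View pics/s20.png

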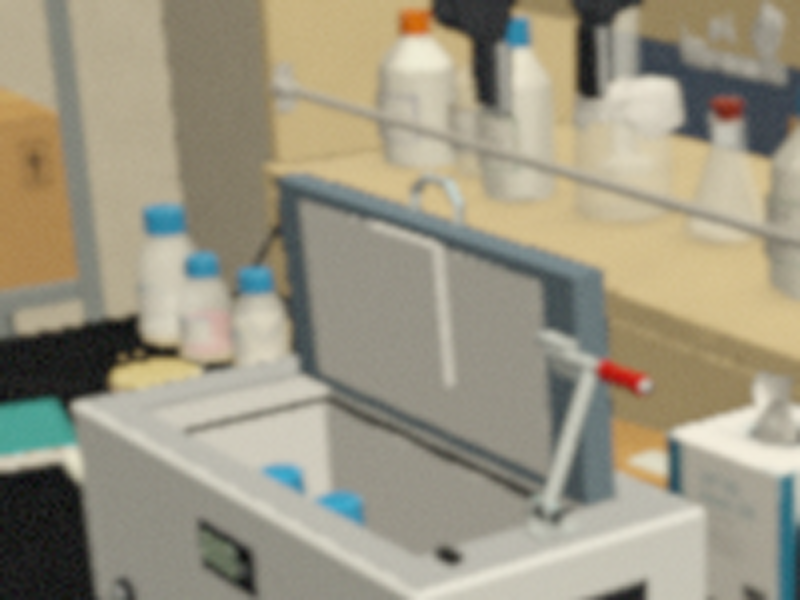

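```bash

python3 -m pendant '[[-0.7,-0.12,0.1,0.002,0,0,0.35],[-0.7,-0.12,0.2,0.002,0,0,0.35],[-0.7,-0.12,0.3,0.002,0,0,0.35],[-0.7,-0.12,0.3,0.002,0,0,0.35],[-0.7,-0.12,0.3,0,0,0.01,0.35]]' >/dev/null
python3 -c "
from h import *
print(r.get_obs()['qpos'].round(2))
go([.452,-.402,.25])
go([.452,-.402,.25],yaw=YAW-np.pi/2)
"
```

```text
[-0.63  0.04  1.02  0.01  2.07 -0.65]
t 39.35 tcp [ 0.468  -0.2938  0.3779] chest [ -53.9 -430.6  377.9] open 0.0556 F [ 1.1 -0.3 -0.3]
shift [-2.163 -0.417  2.545] |mm| 168.3 turn [ 0.0068 -0.0015  0.0011] rows 4.0
t 39.35 tcp [ 0.468  -0.2938  0.3779] chest [ -53.9 -430.6  377.9] open 0.0556 F [ 1.1 -0.3 -0.3]
shift [-2.163 -0.417  2.545] |mm| 168.3 turn [ 0.0041 -0.0066  0.7511] rows 12.6
```

```bash

python3 -m pendant '[[0,0,0,0,0,0.059,0.35],[0,0,0,0,0,0.059,0.35],[0,0,0,0,0,0.059,0.35],[0,0,0,0,0,0.059,0.35],[0,0,0,0,0,0.059,0.35]]' >/dev/null
python3 -m pendant '[[0,0,0,0,0,0.059,0.35],[0,0,0,0,0,0.059,0.35],[0,0,0,0,0,0.059,0.35],[0,0,0,0,0,0.059,0.35],[0,0,0,0,0,0.059,0.35]]' >/dev/null
python3 -m pendant '[[0,0,0.1,0,0,0.059,0.35],[0,0,0.3,0,0,0.059,0.35],[0,0,0.3,0,0,0.04,0.35],[0,0,0.3,0,0,0.02,0.35],[0,0,0.2,0,0,0,0.35]]' >/dev/null
python3 -c "
from h import *
go([.452,-.402,.25],yaw=YAW-np.pi/2)
"
```

```text
t 40.6 tcp [ 0.4751 -0.277   0.3276] chest [ -46.5 -414.   327.6] open 0.0555 F [-0.5  0.3  0.4]
shift [-0.403  2.523  1.531] |mm| 148.9 turn [-0.0023 -0.0103 -0.0295] rows 3.6
```

```bash

python3 -m pendant '[[-0.1,0.6,0.4,0,-0.002,-0.006,0.35],[-0.1,0.6,0.4,0,-0.002,-0.006,0.35],[-0.1,0.6,0.4,0,-0.002,-0.006,0.35],[-0.05,0.5,0.4,0,-0.002,-0.005,0.35],[0,0.2,0.2,0,0,0,0.35]]' >/dev/null
python3 -c "
from h import *
go([.452,-.402,.15],yaw=YAW-np.pi/2)
"
```

```text
t 41.02 tcp [ 0.4624 -0.3968  0.2402] chest [ -62.2 -533.4  240.2] open 0.0557 F [ 0.4 -0.4 -1.3]
shift [-0.235  0.099  1.801] |mm| 90.9 turn [-0.0006 -0.0062  0.0056] rows 2.2
```

```bash

python3 -m pendant '[[-0.1,0.05,0.5,0,-0.003,0.002,0.35],[-0.08,0,0.5,0,-0.003,0.002,0.35],[0,0,0.5,0,0,0,0.35],[0,0,0.3,0,0,0,0.35],[0,0,0.1,0,0,0,0.35]]' >/dev/null
python3 -c "
from h import *
go([.452,-.402,.077],yaw=YAW-np.pi/2)
crop('scene',250,210,390,330,5,'s21')
"
```

```text
t 41.43 tcp [ 0.4568 -0.3977  0.1433] chest [ -67.8 -534.1  143.3] open 0.0555 F [-1.   0.7  0.2]
shift [-0.102  0.086  1.325] |mm| 66.6 turn [-0.0009 -0.0012  0.0047] rows 1.6
```

View pics/s21.png

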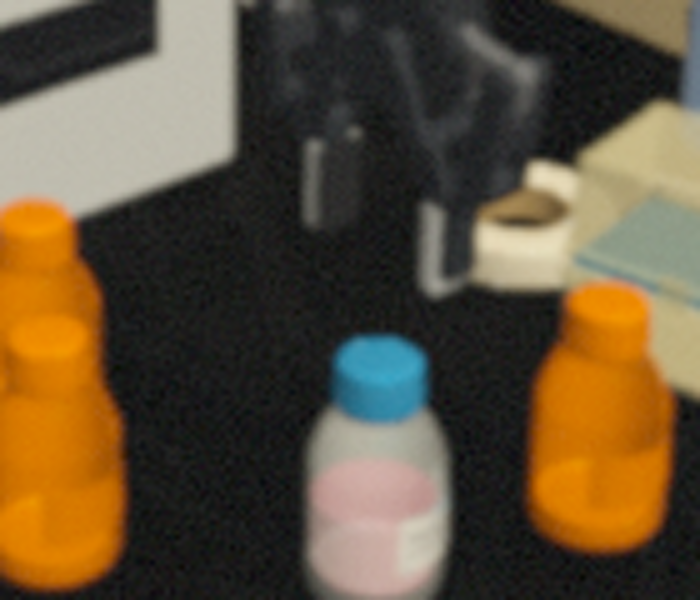

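The fingers are above the pink bottle, with the jaws now along y. I lower and close.

```bash

python3 -m pendant '[[-0.1,0.08,0.3,0,0,0.002,0.35],[0,0,0.4,0,0,0,0.35],[0,0,0.3,0,0,0,0.35],[0,0,0.15,0,0,0,0.35],[0,0,0.05,0,0,0,0.35]]' >/dev/null
python3 -c "
from h import *
go([.452,-.402,.077],yaw=YAW-np.pi/2)
"
```

```text
t 41.9 tcp [ 0.4576 -0.4007  0.0912] chest [ -67.1 -537.1   91.2] open 0.0557 F [-0.3 -1.   0.5]
shift [-0.116  0.021  0.284] |mm| 15.4 turn [ 0.0026 -0.0057  0.0061] rows 0.4
```

```bash

python3 -m pendant '[[-0.12,0.02,0.12,0.002,-0.004,0.004,0.35],[0,0,0.12,0,0,0,0.35],[0,0,0.06,0,0,0,0.35],[0,0,0,0,0,0,0.35],[0,0,0,0,0,0,0.8]]' 40
python3 -m pendant '[[0,0,0,0,0,0,0.8],[0,0,0,0,0,0,0.8],[0,0,0,0,0,0,0.8],[0,0,0,0,0,0,0.8],[0,0,0,0,0,0,0.8]]' 40
python3 -m pendant '[[0,0,-0.3,0,0,0,0.8],[0,0,-0.6,0,0,0,0.8],[0,0,-0.7,0,0,0,0.8],[0,0,-0.7,0,0,0,0.8],[0,0,-0.7,0,0,0,0.8]]' >/dev/null
python3 -m pendant '[[0,0,-0.7,0,0,0,0.8],[0,0,-0.7,0,0,0,0.8],[0,0,-0.7,0,0,0,0.8],[0,0,-0.7,0,0,0,0.8],[0,-0.2,-0.4,0,0,0,0.8]]' >/dev/null
python3 -c "
from h import *
go(ch(-18,-55,400),yaw=YAW-np.pi/2)
"
```

```text
time_s: 42.32
position: [0.4533, -0.4028, 0.08]
tcp_rot: [3.136, 0.048, 0.012]
contact_force: [-0.5, 0.1, -0.3]
opening: 0.0449
time_s: 42.73
position: [0.4535, -0.403, 0.0808]
tcp_rot: [3.136, 0.048, 0.012]
contact_force: [-0.6, -0.8, -0.7]
opening: 0.0334
t 43.57 tcp [ 0.4488 -0.3907  0.3915] chest [ -75.6 -526.9  391.5] open 0.0334 F [ 1.1 -0.6 -0.2]
shift [ 1.185 -9.436 -0.084] |mm| 475.5 turn [-0.0048  0.0037  0.0017] rows 11.4
```

```bash

python3 -m pendant '[[0.06,-0.5,0,0,0,0,0.8],[0.08,-0.7,-0.02,0,0,0,0.8],[0.08,-0.7,-0.02,0,0,0,0.8],[0.08,-0.7,-0.02,0,0,0,0.8],[0.08,-0.7,-0.02,0,0,0,0.8]]' >/dev/null
python3 -m pendant '[[0.08,-0.7,-0.02,0,0,0,0.8],[0.08,-0.7,-0.02,0,0,0,0.8],[0.08,-0.7,-0.02,0,0,0,0.8],[0.08,-0.7,-0.02,0,0,0,0.8],[0.08,-0.6,-0.02,0,0,0,0.8]]' >/dev/null
python3 -c "
from h import *
go(ch(-18,-55,390),yaw=YAW-np.pi/2)
"
```

```text
t 44.4 tcp [ 0.4787 -0.0468  0.4089] chest [ -37.  -183.9  408.9] open 0.0336 F [ 0.5  0.1 -0.9]
shift [ 0.357 -2.581  0.382] |mm| 131.7 turn [-0.0007 -0.0012 -0.0039] rows 3.2
```

```bash

python3 -m pendant '[[0.07,-0.6,0,0,0,0,0.8],[0.07,-0.6,0,0,0,0,0.8],[0.07,-0.5,0.1,0,0,-0.001,0.8],[0.05,-0.3,0.3,0,0,-0.001,0.8],[0,-0.1,0.3,0,0,0,0.8]]' >/dev/null
python3 -m pendant '[[0,0,0.2,0,0,0,0.8],[0,0,0.1,0,0,0,0.8],[0,0,0,0,0,0,0.8],[0,0,0,0,0,0,0.8],[0,0,0,0,0,0,0.8]]' >/dev/null
python3 -c "
from h import *
go(ch(-18,-55,220),yaw=YAW-np.pi/2)
"
```

```text
t 45.23 tcp [0.4889 0.0716 0.3595] chest [-23.8 -65.8 359.5] open 0.0334 F [ 0.4  0.3 -0.6]
shift [ 0.098 -0.207  2.791] |mm| 140.0 turn [-0.0016 -0.0035  0.0035] rows 3.4
```

```bash

python3 -m pendant '[[0.05,-0.15,0.4,0,-0.001,0.001,0.8],[0.03,-0.05,0.6,0,-0.001,0.001,0.8],[0,0,0.6,0,0,0,0.8],[0,0,0.6,0,0,0,0.8],[0,0,0.3,0,0,0,0.8]]' >/dev/null
python3 -c "
from h import *
go(ch(-18,-55,150),yaw=YAW-np.pi/2)
"
```

```text
t 45.65 tcp [0.4973 0.0803 0.2411] chest [-15.2 -57.3 241.1] open 0.0331 F [-0.7  0.4 -1.7]
shift [-0.097 -0.039  1.82 ] |mm| 91.2 turn [-0.002  -0.0107 -0.0009] rows 2.2
```

```bash

python3 -m pendant '[[-0.06,-0.03,0.4,0,-0.004,0,0.8],[-0.03,0,0.5,0,-0.004,0,0.8],[0,0,0.5,0,0,0,0.8],[0,0,0.3,0,0,0,0.8],[0,0,0.1,0,0,0,0.8]]' >/dev/null
python3 -c "
from h import *
go(ch(-18,-55,103),yaw=YAW-np.pi/2)
"
```

```text
t 46.07 tcp [0.4945 0.0796 0.1484] chest [-18.  -57.9 148.4] open 0.0337 F [-0.9 -0.6 -0.6]
shift [-0.008 -0.055  0.908] |mm| 45.5 turn [-0.0019 -0.0036 -0.0032] rows 1.1
```

```bash

python3 -m pendant '[[0,-0.04,0.25,0,-0.001,0,0.8],[0,0,0.25,0,0,0,0.8],[0,0,0.22,0,0,0,0.8],[0,0,0.1,0,0,0,0.8],[0,0,0.05,0,0,0,0.8]]' >/dev/null
python3 -m pendant '[[0,0,0,0,0,0,0.8],[0,0,0,0,0,0,0.8],[0,0,0,0,0,0,0.8],[0,0,0,0,0,0,0.8],[0,0,0,0,0,0,0.8]]'
python3 -c "
from h import *
go(ch(-18,-55,103),yaw=YAW-np.pi/2)
crop('scene',120,60,320,210,4,'s22')
"
```

```text
time_s: 46.9
position: [0.4976, 0.0813, 0.106]
tcp_rot: [-3.137, -0.027, -0.019]
contact_force: [0.1, 0.2, -1.2]
opening: 0.0336
t 46.9 tcp [0.4976 0.0813 0.106 ] chest [-14.8 -56.4 106. ] open 0.0336 F [ 0.1  0.2 -1.2]
shift [-0.064 -0.026  0.06 ] |mm| 4.6 turn [-0.0021 -0.006  -0.004 ] rows 0.1
```

View pics/s22.png

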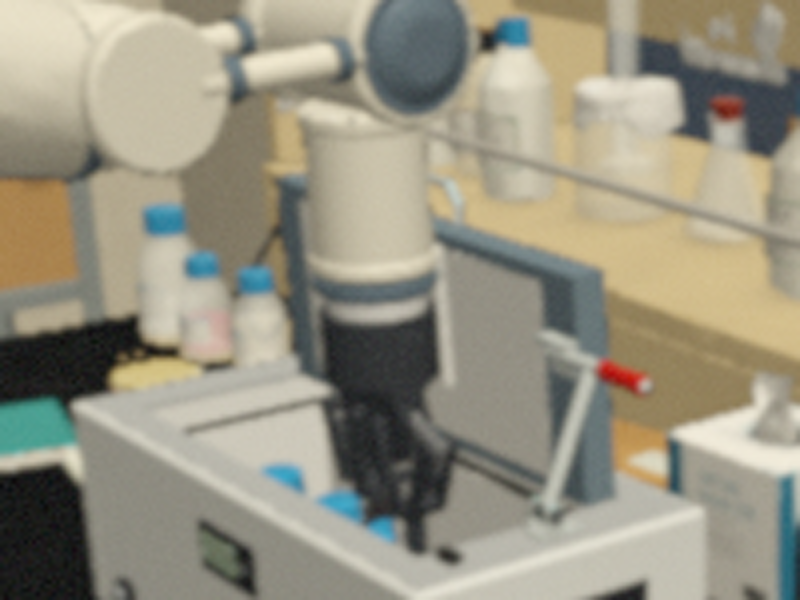

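```bash

python3 -m pendant '[[-0.06,0,0.04,0,-0.003,0,0.8],[0,0,0.04,0,0,0,0.8],[0,0,0,0,0,0,0.8],[0,0,0,0,0,0,0.8],[0,0,0,0,0,0,0.8]]'
python3 -m pendant '[[0,0,0,0,0,0,0.45],[0,0,0,0,0,0,0.45],[0,0,0,0,0,0,0.45],[0,0,0,0,0,0,0.45],[0,0,-0.2,0,0,0,0.45]]' 
python3 -m pendant '[[0,0,-0.4,0,0,0,0.45],[0,0,-0.5,0,0,0,0.45],[0,0,-0.6,0,0,0,0.45],[0,0,-0.6,0,0,0,0.45],[0,0,-0.6,0,0,0,0.45]]' 
python3 -m pendant '[[0,0,-0.6,0,0,0,0.45],[-0.2,0,-0.6,0,0,0,0.45],[-0.3,0,-0.4,0,0,0,0.45],[-0.3,0,-0.2,0,0,0,0.45],[0,0,0,0,0,0,0.45]]' 
python3 -c "
from h import *
go(ch(-18,-55,103),yaw=YAW-np.pi/2)
crop('scene',120,60,320,210,4,'s23');crop('top',90,180,290,300,4,'t23')
"
```

```text
time_s: 47.37
position: [0.4949, 0.0813, 0.1028]
tcp_rot: [-3.137, -0.027, -0.012]
contact_force: [-0.4, 0.4, -0.6]
opening: 0.0334
time_s: 47.78
position: [0.4941, 0.0812, 0.1117]
tcp_rot: [-3.137, -0.027, -0.008]
contact_force: [-0.3, 0.0, -1.0]
opening: 0.0471
time_s: 48.2
position: [0.4905, 0.0803, 0.2484]
tcp_rot: [-3.138, -0.027, 0.009]
contact_force: [0.7, -0.4, -0.0]
opening: 0.0468
time_s: 48.62
position: [0.4496, 0.0791, 0.3558]
tcp_rot: [-3.137, -0.026, -0.016]
contact_force: [-0.3, -0.1, 0.7]
opening: 0.047
t 48.62 tcp [0.4496 0.0791 0.3558] chest [-62.9 -57.3 355.8] open 0.047 F [-0.3 -0.1  0.7]
shift [ 0.845 -0.03   5.066] |mm| 256.8 turn [-0.0023 -0.005  -0.0042] rows 6.2
```

View pics/s23.png

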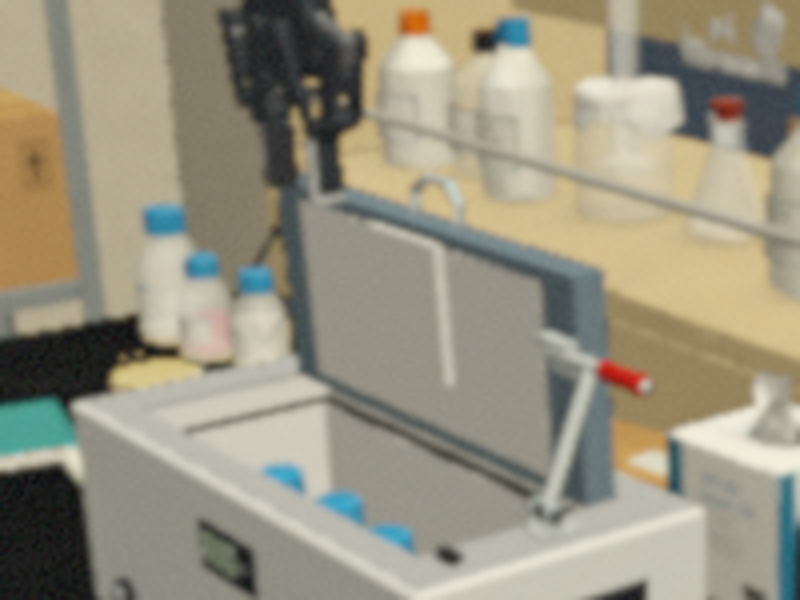

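View pics/t23.png

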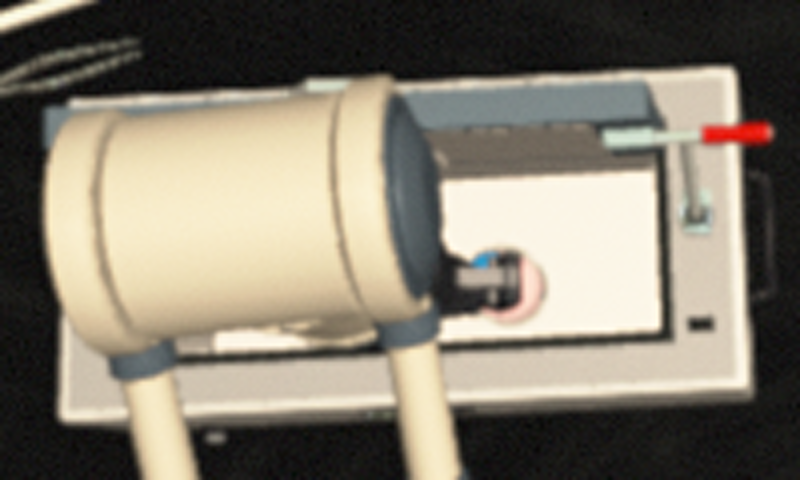

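All three stand inside with the lid still propped (its right top corner is at (600,270) in the crop). Next I close the fingers and push the lid back from inside.

```bash

python3 -c "
from h import *
caps()
go(ch(20,-57,272),yaw=YAW-np.pi/2)"
python3 -m pendant '[[0.3,0,0.3,0,-0.002,-0.001,1],[0.4,0,0.4,0,-0.002,-0.001,1],[0.4,0,0.4,0,0,0,1],[0.3,0,0.3,0,0,0,1],[0.1,0,0.1,0,0,0,1]]' >/dev/null
python3 -c "
from h import *
go(ch(20,-57,272),yaw=YAW-np.pi/2)
"
```

```text
t 48.82 tcp [0.4511 0.079  0.3494] chest [-61.4 -57.4 349.4] open 0.047 F [ 0.3 -0.4 -0.6]
shift [ 1.625 -0.018  1.55 ] |mm| 112.3 turn [-0.0019 -0.0008 -0.0043] rows 2.7
t 49.23 tcp [0.5288 0.0806 0.265 ] chest [ 16.3 -57.8 265. ] open 0.0002 F [-0.3  0.3 -0.7]
shift [ 0.071 -0.017 -0.142] |mm| 8.0 turn [-0.0017  0.007  -0.0023] rows 0.2
```

```bash

python3 -m pendant '[[0.25,0,-0.05,0,0.002,0,1],[0.28,0,-0.05,0,0.002,0,1],[0.28,0,-0.03,0,0,0,1],[0.28,0,0,0,0,0,1],[0.2,0,0,0,0,0,1]]' 
python3 -c "
from h import *
go(ch(84,-57,272),yaw=YAW-np.pi/2)
crop('scene',120,60,320,210,4,'s24')
"
```

```text
time_s: 49.65
position: [0.5918, 0.0817, 0.2615]
tcp_rot: [-3.139, -0.032, 0.044]
contact_force: [-42.3, -0.9, 13.0]
opening: -0.0004
t 49.65 tcp [0.5918 0.0817 0.2615] chest [ 79.4 -58.3 261.5] open -0.0004 F [-42.3  -0.9  13. ]
shift [ 0.086 -0.028 -0.212] |mm| 11.5 turn [-0.0013  0.0135 -0.0023] rows 0.3
```

View pics/s24.png

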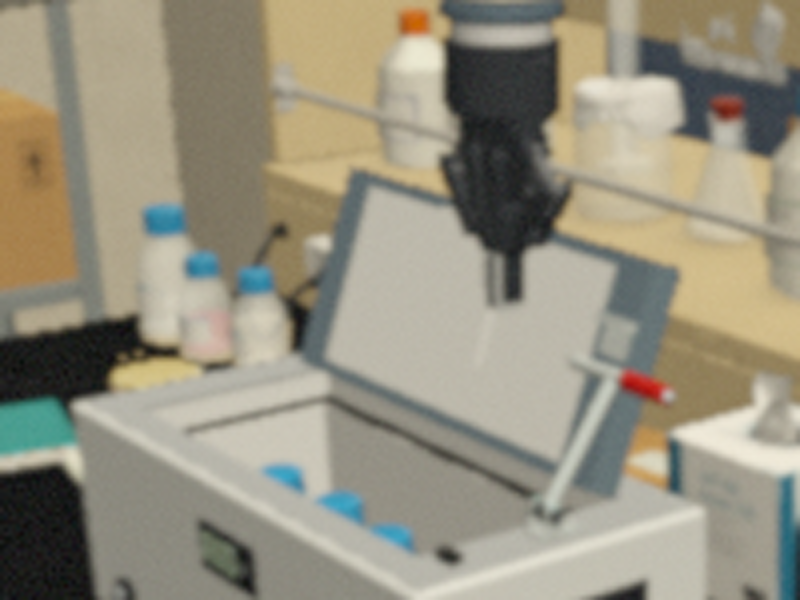

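```bash

python3 -m pendant '[[-0.2,0,-0.1,0,0,0,1],[-0.3,0,-0.3,0,0,0,1],[-0.2,0,-0.6,0,0,-0.03,0.8],[0,0,-0.6,0,0,-0.059,0.6],[0,0,-0.5,0,0,-0.059,0.6]]' >/dev/null
python3 -m pendant '[[0,0.3,-0.3,0,0,-0.059,0.6],[0,0.4,0,0,0,-0.059,0.6],[-0.2,0.3,0,0,0,-0.059,0.6],[-0.2,0.3,0,0,0,-0.059,0.6],[-0.2,0.3,0,0,0,-0.059,0.6]]' >/dev/null
python3 -c "
from h import *
go(ch(60,-243,330))"
```

```text
t 50.53 tcp [ 0.5739 -0.004   0.3817] chest [  59.3 -143.6  381.7] open 0.0339 F [-0.2 -0.2 -0.7]
shift [-1.565  1.231  1.028] |mm| 112.1 turn [-0.023   0.0065 -0.3025] rows 5.1
```

```bash

python3 -m pendant '[[-0.4,0.3,0,-0.004,0,-0.059,0.6],[-0.4,0.3,0,-0.004,0,-0.059,0.6],[-0.4,0.2,0,-0.004,0,-0.059,0.6],[-0.4,0.1,0,-0.004,0,-0.059,0.6],[-0.2,0,0,-0.004,0,-0.059,0.6]]' >/dev/null
python3 -c "
from h import *
go(ch(60,-243,330))
caps()
im=optics.get_image('top'); crop('top',90,180,290,300,4,'t25',im)"
```

```text
t 50.95 tcp [ 0.5782 -0.1116  0.3799] chest [  60.9 -251.2  379.9] open 0.034 F [-1.  -0.7  0. ]
shift [ 0.176 -0.004  0.997] |mm| 50.6 turn [-0.0071  0.0052 -0.0056] rows 1.2
```

View pics/t25.png

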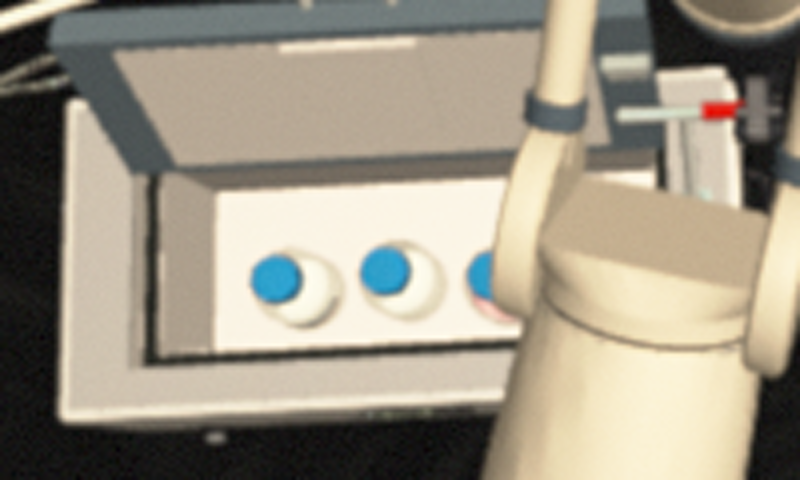

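```bash

python3 -m pendant '[[0.1,0,0.5,-0.004,0.003,-0.003,0.6],[0.05,0,0.6,-0.002,0.002,-0.002,0.6],[0,0,0.5,0,0,0,0.6],[0,0,0.4,0,0,0,0.6],[0,0,0.2,0,0,0,0.6]]' >/dev/null
python3 -c "
from h import *
go(ch(60,-243,242))"
```

```text
t 51.52 tcp [ 0.5777 -0.0965  0.2712] chest [  60.7 -236.2  271.2] open 0.0342 F [-0.7  0.2  0.2]
shift [-0.138 -0.015  0.583] |mm| 30.0 turn [ 0.0033 -0.0005 -0.014 ] rows 0.7
```

```bash

python3 -m pendant '[[-0.13,-0.01,0.2,0.002,0,-0.007,0.6],[0,0,0.2,0,0,-0.004,0.6],[0,0,0.15,0,0,0,0.6],[0,0,0.05,0,0,0,0.6],[0,0,0,0,0,0,0.6]]' >/dev/null
python3 -c "
from h import *
go(ch(60,-243,242))
crop('scene',190,90,310,190,6,'s26')"
```

```text
t 51.93 tcp [ 0.5761 -0.0991  0.236 ] chest [  59.1 -238.7  236. ] open 0.0341 F [ 0.4 -0.2  0.2]
shift [-0.085  0.019 -0.12 ] |mm| 7.4 turn [-0.0013 -0.0016 -0.005 ] rows 0.2
```

View pics/s26.png

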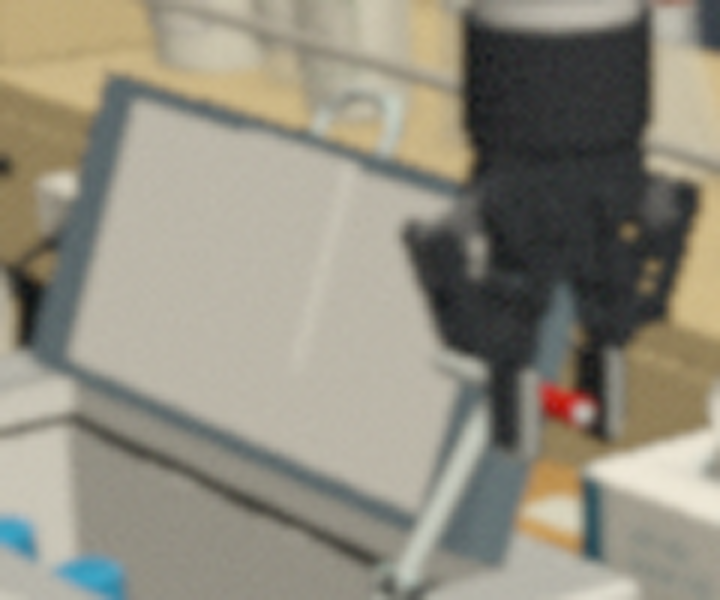

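```bash

python3 -m pendant '[[-0.09,0.02,-0.1,0,0,-0.003,0.6],[0,0,-0.02,0,0,0,0.6],[0,0,0,0,0,0,1],[0,0,0,0,0,0,1],[0,0,0,0,0,0,1]]' 60
python3 -m pendant '[[0,0,0,0,0,0,1],[0,0,0,0,0,0,1],[0,0,0,0,0,0,1],[0,0,0,0,0,0,1],[0,0,0,0,0,0,1]]' 
python3 -c "
from h import *
go(ch(60,-243,242))
pv=np.array([5,179.]);p=None
for a in range(126,-1,-9):
    b=pv+93*np.array([-np.cos(np.radians(a)),np.sin(np.radians(a))])
    print(a,b.round(1),None if p is None else ((b-p)/50).round(3));p=b
"
```

```text
time_s: 52.4
position: [0.5777, -0.1046, 0.2466]
tcp_rot: [-2.198, -2.244, -0.004]
contact_force: [-0.7, 0.2, -4.3]
opening: 0.0103
time_s: 52.82
position: [0.5777, -0.1045, 0.2466]
tcp_rot: [-2.198, -2.243, -0.004]
contact_force: [-1.0, 0.1, -0.9]
opening: 0.01
t 52.82 tcp [ 0.5777 -0.1045  0.2466] chest [  60.6 -244.2  246.6] open 0.01 F [-1.   0.1 -0.9]
shift [ 0.023 -0.012  0.092] |mm| 4.8 turn [ 0.0005 -0.0012 -0.0023] rows 0.1
126 [ 59.7 254.2] None
117 [ 47.2 261.9] [-0.249  0.153]
108 [ 33.7 267.4] [-0.27   0.112]
99 [ 19.5 270.9] [-0.284  0.068]
90 [  5. 272.] [-0.291  0.023]
81 [ -9.5 270.9] [-0.291 -0.023]
72 [-23.7 267.4] [-0.284 -0.068]
63 [-37.2 261.9] [-0.27  -0.112]
54 [-49.7 254.2] [-0.249 -0.153]
45 [-60.8 244.8] [-0.222 -0.19 ]
36 [-70.2 233.7] [-0.19  -0.222]
27 [-77.9 221.2] [-0.153 -0.249]
18 [-83.4 207.7] [-0.112 -0.27 ]
9 [-86.9 193.5] [-0.068 -0.284]
0 [-88. 179.] [-0.023 -0.291]
```

```bash

python3 -m pendant '[[0,-0.24,-0.11,0,0,0,1],[0,-0.26,-0.07,0,0,0,1],[0,-0.27,-0.03,0,0,0,1],[0,-0.28,0,0,0,0,1],[0,-0.28,0.03,0,0,0,1]]' 
python3 -c "
from h import *
go(ch(5,-243,264))"
```

```text
time_s: 53.23
position: [0.5225, -0.1064, 0.2677]
tcp_rot: [2.169, 2.222, 0.046]
contact_force: [2.8, 2.4, 8.3]
opening: 0.0102
t 53.23 tcp [ 0.5225 -0.1064  0.2677] chest [   5.3 -244.6  267.7] open 0.0102 F [2.8 2.4 8.3]
shift [ 0.032 -0.01   0.074] |mm| 4.1 turn [ 0.0221  0.0024 -0.0005] rows 0.4
```

```bash

python3 -m pendant '[[0,-0.27,0.08,0.003,0,0,1],[0,-0.27,0.12,0.003,0,0,1],[0,-0.27,0.15,0,0,0,1],[0,-0.25,0.18,0,0,0,1],[0,-0.22,0.2,0,0,0,1]]' 
python3 -c "
from h import *
go(ch(-60.8,-243,238))"
```

```text
time_s: 53.65
position: [0.4626, -0.1075, 0.2471]
tcp_rot: [2.15, 2.209, 0.064]
contact_force: [-2.1, -5.0, 5.8]
opening: 0.0099
t 53.65 tcp [ 0.4626 -0.1075  0.2471] chest [ -54.6 -244.2  247.1] open 0.0099 F [-2.1 -5.   5.8]
shift [ 0.026 -0.136  0.172] |mm| 11.0 turn [0.0337 0.0062 0.0007] rows 0.6
```

```bash

python3 -m pendant '[[0,-0.19,0.22,0.006,0,0,1],[0,-0.17,0.24,0.006,0,0,1],[0,-0.14,0.26,0.006,0,0,1],[0,-0.1,0.28,0.005,0,0,1],[0,-0.06,0.28,0,0,0,1]]' 
python3 -c "
from h import *
go(ch(-88,-243,172))"
```

```text
time_s: 54.07
position: [0.4287, -0.1086, 0.1887]
tcp_rot: [2.169, 2.227, 0.016]
contact_force: [0.7, -0.4, -0.2]
opening: -0.0
t 54.07 tcp [ 0.4287 -0.1086  0.1887] chest [ -88.6 -244.4  188.7] open -0.0 F [ 0.7 -0.4 -0.2]
shift [0.034 0.001 0.334] |mm| 16.8 turn [0.0144 0.0079 0.0004] rows 0.4
```

```bash

python3 -m pendant '[[0,0,-0.4,0.003,0.002,0,1],[0,0,-0.6,0.003,0.002,0,0.6],[0,0,-0.7,0.003,0.002,0,0.6],[0,0,-0.7,0,0,0,0.6],[0,0,-0.6,0,0,0,0.6]]' >/dev/null
python3 -c "
from h import *
go(ch(139,0,380))
crop('scene',120,60,320,210,4,'s27')"
```

```text
t 54.48 tcp [ 0.422  -0.1062  0.3283] chest [ -95.2 -241.8  328.3] open 0.0344 F [ 0.3 -0.3  0.1]
shift [ 4.84   4.673 -1.069] |mm| 340.6 turn [-0.006  -0.0023  0.0002] rows 8.2
```

View pics/s27.png

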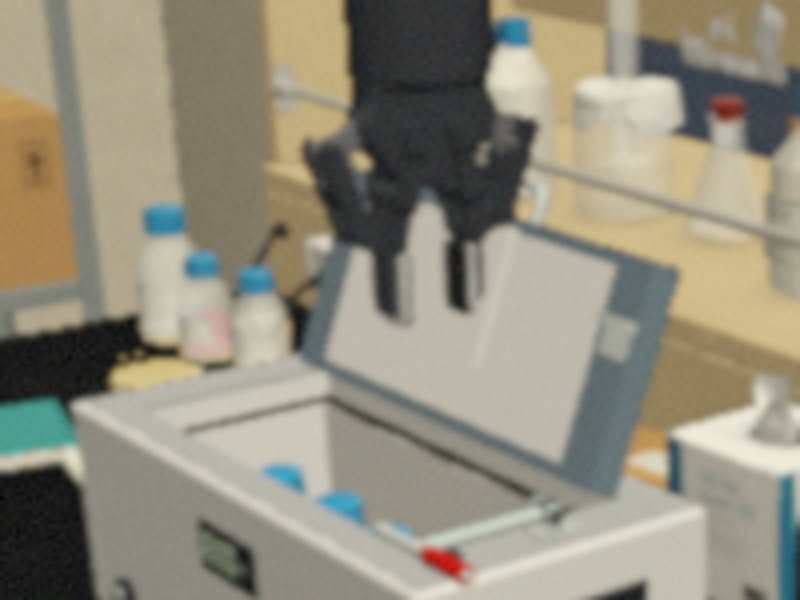

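```bash

python3 -m pendant '[[0,0,-0.7,0,0,0,0.6],[0.3,0.2,-0.7,0,0,0,0.6],[0.5,0.5,-0.2,0,0,0,0.6],[0.55,0.55,0,0,0,0,0.6],[0.55,0.55,0,0,0,0,0.6]]' >/dev/null
python3 -m pendant '[[0.55,0.55,0,0,0,0,0.6],[0.55,0.55,0,0,0,0,0.6],[0.55,0.55,0,0,0,0,0.6],[0.5,0.5,0,0,0,0,0.6],[0.4,0.3,0,0,0,0,0.6]]' >/dev/null
python3 -m pendant '[[0,0,0,0,0,0,0.6],[0,0,0,0,0,0,0.6],[0,0,0,0,0,0,0.6],[0,0,0,0,0,0,0.6],[0,0,0,0,0,0,0.6]]' >/dev/null
python3 -c "
from h import *
go(ch(139,0,375))
crop('scene',190,70,310,170,6,'s28'); crop('top',130,130,290,250,5,'t28')"
```

```text
t 55.78 tcp [0.6408 0.1315 0.4152] chest [129.6  -9.8 415.2] open 0.0343 F [0.2 0.2 0.8]
shift [0.198 0.181 0.805] |mm| 42.4 turn [ 0.0037 -0.     -0.0031] rows 1.0
```

View pics/s28.png

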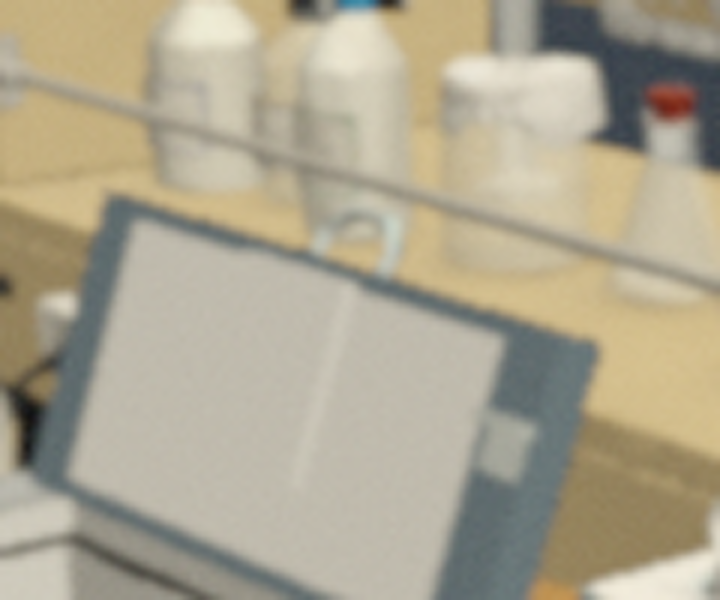

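View pics/t28.png

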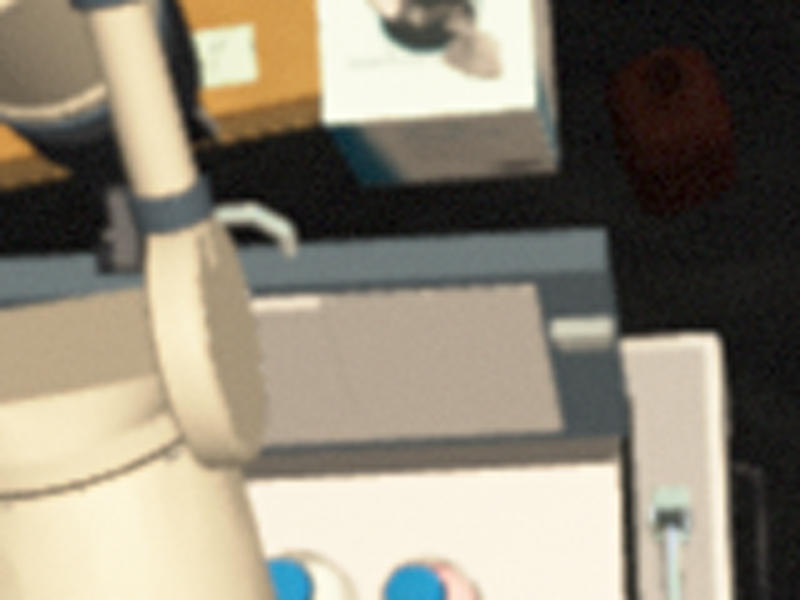

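Ring bar is where it was (scene crop (357,214), top crop about (235,212)). I go down to it.

```bash

python3 -m pendant '[[0.15,0.15,0.3,0.002,0,-0.002,0.6],[0.05,0.03,0.5,0,0,0,0.6],[0,0,0.5,0,0,0,0.6],[0,0,0.4,0,0,0,0.6],[0,0,0.15,0,0,0,0.6]]' >/dev/null
python3 -c "
from h import *
go(ch(139,0,314))"
```

```text
t 56.3 tcp [0.6512 0.1407 0.3233] chest [140.3  -0.9 323.3] open 0.0345 F [ 0.4 -0.2 -1.1]
shift [ 0.016 -0.028  0.185] |mm| 9.4 turn [ 0.0078 -0.0011 -0.0027] rows 0.2
```

```bash

python3 -m pendant '[[0.01,-0.02,0.13,0.003,0,0,0.6],[0,0,0.06,0,0,0,0.6],[0,0,0,0,0,0,1],[0,0,0,0,0,0,1],[0,0,0,0,0,0,1]]' 60
python3 -m pendant '[[0,-0.2,-0.05,0,0,0,1],[0,-0.3,-0.05,0,0,0,1],[0,-0.35,-0.04,0,0,0,1],[0,-0.35,-0.02,0,0,0,1],[0,-0.35,0.01,0,0,0,1]]' 
python3 -c "
from h import *
go(ch(62,0,327))"
```

```text
time_s: 56.72
position: [0.6497, 0.1412, 0.3096]
tcp_rot: [2.198, 2.241, 0.01]
contact_force: [0.3, -0.8, -1.5]
opening: 0.0055
time_s: 57.13
position: [0.5749, 0.1392, 0.3163]
tcp_rot: [2.196, 2.235, 0.018]
contact_force: [-0.9, -0.8, -2.4]
opening: 0.0056
t 57.13 tcp [0.5749 0.1392 0.3163] chest [ 63.9  -0.5 316.3] open 0.0056 F [-0.9 -0.8 -2.4]
shift [ 0.009 -0.035 -0.214] |mm| 10.9 turn [ 0.0065 -0.0011 -0.0037] rows 0.3
```

```bash

python3 -m pendant '[[0,-0.35,0.03,0,0,0,1],[0,-0.35,0.06,0,0,0,1],[0,-0.3,0.1,0,0,0,1],[0,-0.28,0.14,0,0,0,1],[0,-0.26,0.18,0,0,0,1]]' 
python3 -c "
from h import *
go(ch(-4,0,296))
crop('scene',120,60,320,210,4,'s29')"
```

```text
time_s: 57.55
position: [0.4965, 0.137, 0.286]
tcp_rot: [2.196, 2.233, 0.017]
contact_force: [5.3, -1.2, -8.1]
opening: 0.0053
t 57.55 tcp [0.4965 0.137  0.286 ] chest [-14.5  -0.6 286. ] open 0.0053 F [ 5.3 -1.2 -8.1]
shift [ 0.014  0.213 -0.196] |mm| 14.5 turn [ 0.0069 -0.0002 -0.0042] rows 0.3
```

View pics/s29.png

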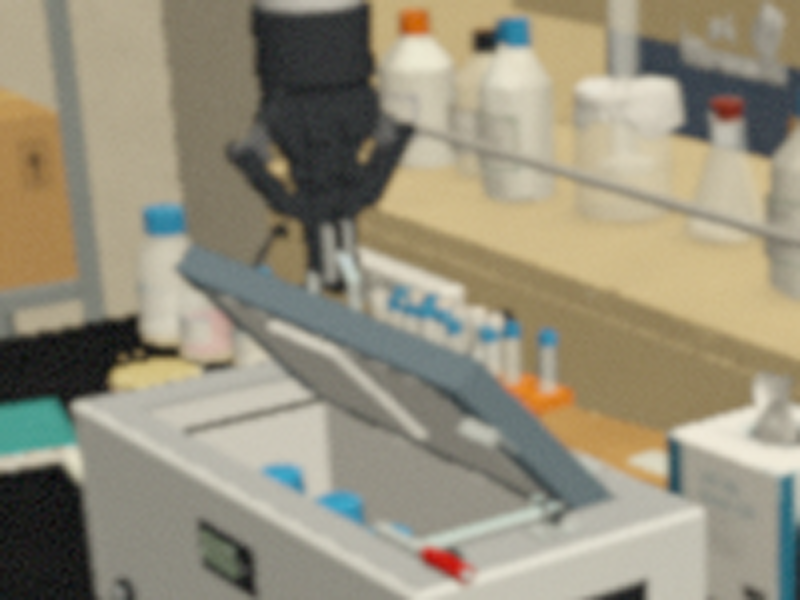

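```bash

python3 -m pendant '[[0,-0.2,0.22,0,0,0,1],[0,-0.19,0.25,0,0,0,1],[0,-0.15,0.28,0,0,0,1],[0,-0.12,0.3,0,0,0,1],[0,-0.08,0.28,0,0,0,1]]' 
python3 -c "
from h import *
go(ch(-55,0,217))"
```

```text
time_s: 58.02
position: [0.4576, 0.1359, 0.2184]
tcp_rot: [2.196, 2.233, 0.015]
contact_force: [1.3, 0.3, -3.4]
opening: 0.0057
t 58.02 tcp [0.4576 0.1359 0.2184] chest [-53.5  -0.7 218.4] open 0.0057 F [ 1.3  0.3 -3.4]
shift [ 0.014 -0.031  0.028] |mm| 2.2 turn [ 0.0063  0.0001 -0.004 ] rows 0.1
```

```bash

python3 -m pendant '[[0,-0.03,0.15,0,0,0,1],[0,-0.02,0.18,0,0,0,1],[0,-0.01,0.16,0,0,0,1],[0,0,0.12,0,0,0,1],[0,0,0.05,0,0,0,1]]' 
python3 -m pendant '[[0,0,0,0,0,0,1],[0,0,0,0,0,0,1],[0,0,0,0,0,0,1],[0,0,0,0,0,0,1],[0,0,0,0,0,0,1]]' 
python3 -c "
from h import *
go(ch(-57,0,185))
crop('scene',120,60,320,210,4,'s30')"
```

```text
time_s: 58.43
position: [0.4563, 0.1359, 0.1855]
tcp_rot: [2.194, 2.232, 0.018]
contact_force: [-1.3, -1.9, 18.2]
opening: 0.0058
time_s: 58.85
position: [0.4567, 0.1359, 0.1862]
tcp_rot: [2.195, 2.232, 0.018]
contact_force: [-1.6, -0.1, -4.2]
opening: 0.0055
t 58.85 tcp [0.4567 0.1359 0.1862] chest [-54.3  -0.7 186.2] open 0.0055 F [-1.6 -0.1 -4.2]
shift [ 0.014 -0.054  0.023] |mm| 3.0 turn [ 0.0075 -0.0001 -0.004 ] rows 0.1
```

View pics/s30.png

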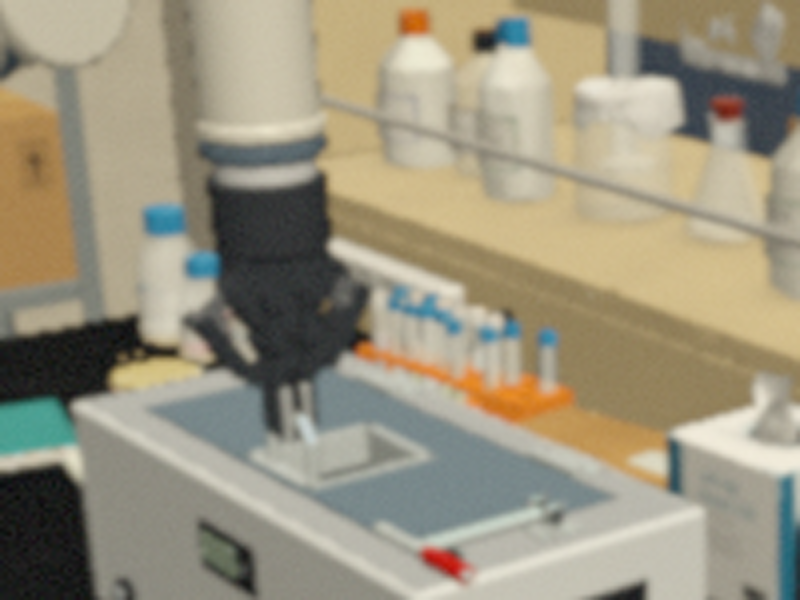

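```bash

python3 -m pendant '[[0,0.16,0.02,0,0,0,1],[0,0.2,0.08,0,0,0,1],[0,0.17,0.13,0,0,0,1],[0,0.1,0.12,0,0,0,1],[0,0,0.02,0,0,0,1]]' 50
python3 -c "
from h import *
go(ch(-15,0,147))"
```

```text
time_s: 59.32
position: [0.4891, 0.1368, 0.1709]
tcp_rot: [2.194, 2.234, 0.019]
contact_force: [-0.8, -0.9, 1.1]
opening: 0.0054
t 59.32 tcp [0.4891 0.1368 0.1709] chest [-21.9  -0.7 170.9] open 0.0054 F [-0.8 -0.9  1.1]
shift [0.014 0.131 0.479] |mm| 24.9 turn [ 0.0076 -0.0005 -0.0036] rows 0.6
```

```bash

python3 -m pendant '[[0,0.06,0.14,0,0,0,1],[0,0.04,0.14,0,0,0,1],[0,0.02,0.12,0,0,0,1],[0,0.01,0.06,0,0,0,1],[0,0,0.02,0,0,0,1]]' 
python3 -c "
from h import *
go(ch(-15,0,147))"
```

```text
time_s: 59.73
position: [0.4967, 0.137, 0.1468]
tcp_rot: [2.194, 2.233, 0.022]
contact_force: [-1.5, -0.7, 1.0]
opening: 0.0059
t 59.73 tcp [0.4967 0.137  0.1468] chest [-14.3  -0.6 146.8] open 0.0059 F [-1.5 -0.7  1. ]
shift [ 0.013 -0.014 -0.005] |mm| 1.0 turn [ 0.0086 -0.0007 -0.0037] rows 0.2
```

```bash

python3 -m pendant '[[0,0,0.05,0,0,0,1],[0,0,0,0,0,0,1],[0,0,0,0,0,0,1],[0,0,0,0,0,0,0.6],[0,0,0,0,0,0,0.6]]' 
python3 -m pendant '[[0,0,0,0,0,0,0.6],[0,0,-0.1,0,0,0,0.6],[0,0,-0.4,0,0,0,0.6],[0,0,-0.5,0,0,0,0.6],[0,0,-0.3,0,0,0,0.6]]' 
python3 -c "
from h import *
go(ch(-15,0,180))
crop('scene',150,130,290,240,5,'s31')"
```

```text
time_s: 60.15
position: [0.4974, 0.1372, 0.1458]
tcp_rot: [2.192, 2.231, 0.027]
contact_force: [-0.2, 0.4, -0.5]
opening: 0.029
time_s: 60.57
position: [0.4946, 0.1367, 0.2068]
tcp_rot: [2.196, 2.234, 0.016]
contact_force: [1.0, 0.6, -0.5]
opening: 0.0341
t 60.57 tcp [0.4946 0.1367 0.2068] chest [-16.4  -0.9 206.8] open 0.0341 F [ 1.   0.6 -0.5]
shift [0.018 0.021 0.536] |mm| 26.8 turn [ 0.0066 -0.0002 -0.0039] rows 0.6
```

View pics/s31.png

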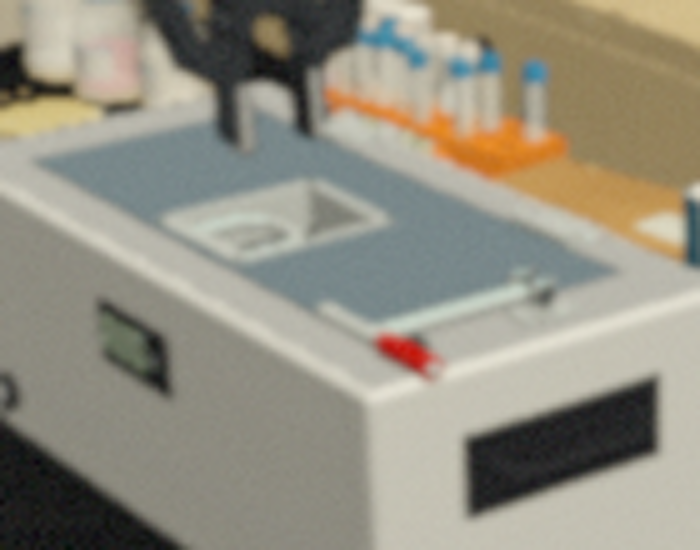

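The ring looks all but flat, perhaps a pixel proud (crop (250,225)). I press the bar down with shut fingers to be sure.

```bash

python3 -m pendant '[[0.01,0,0,0,0,0,1],[0,0.02,0.2,0,0,0,1],[0,0,0.25,0,0,0,1],[0,0,0.2,0,0,0,1],[0,0,0.1,0,0,0,1]]' 
python3 -c "
from h import *
go(ch(-15,0,162))"
```

```text
time_s: 61.03
position: [0.4981, 0.1377, 0.1682]
tcp_rot: [2.193, 2.231, 0.025]
contact_force: [-0.1, -0.3, -0.2]
opening: -0.0001
t 61.03 tcp [0.4981 0.1377 0.1682] chest [-13.    0.  168.2] open -0.0001 F [-0.1 -0.3 -0.2]
shift [-0.001 -0.043  0.123] |mm| 6.5 turn [ 0.0097 -0.0008 -0.0039] rows 0.2
```

```bash

python3 -m pendant '[[0,-0.02,0.05,0.003,0,0,1],[0,0,0.04,0,0,0,1],[0,0,0.03,0,0,0,1],[0,0,0.02,0,0,0,1],[0,0,0,0,0,0,1]]' 
python3 -c "
from h import *
go(ch(-15,0,162))"
```

```text
time_s: 61.45
position: [0.4962, 0.1375, 0.1631]
tcp_rot: [2.196, 2.234, 0.018]
contact_force: [-0.1, 1.1, 1.1]
opening: 0.0002
t 61.45 tcp [0.4962 0.1375 0.1631] chest [-1.480e+01 -1.000e-01  1.631e+02] open 0.0002 F [-0.1  1.1  1.1]
shift [ 0.003 -0.004  0.022] |mm| 1.1 turn [ 0.0068 -0.0009 -0.004 ] rows 0.1
```

```bash

python3 -m pendant '[[0,0,0.04,0,0,0,1],[0,0,0.04,0,0,0,1],[0,0,0.02,0,0,0,1],[0,0,0,0,0,0,1],[0,0,0,0,0,0,1]]' 
python3 -m pendant '[[0,0,-0.3,0,0,0,1],[0,0,-0.6,0,0,0,1],[0,0,-0.7,0,0,0,1],[0,0,-0.7,0,0,0,1],[0,-0.5,-0.7,0,0,0,1]]' >/dev/null
python3 -m pendant '[[0.5,-0.6,-0.3,0,0,0,1],[0.7,-0.4,0,0,0,0,1],[0.7,-0.4,0,0,0,0,1],[0.7,0,0,0,0,0,1],[0.7,0,0,0,0,0,1]]' >/dev/null
python3 -m pendant '[[0.7,0,0,0,0,0,1],[0.7,0,0,0,0,0,1],[0.6,0,0,0,0,0,1],[0.3,0,0,0,0,0,1],[0,0,0,0,0,0,1]]' 
python3 -c "
from h import *
t=optics.get_image('top');s=optics.get_image('scene')
crop('top',90,180,290,300,4,'t32',t);crop('scene',150,130,290,240,5,'s32',s);cv2.imwrite('pics/tf.png',t);cv2.imwrite('pics/sf.png',s)
go(ch(0,0,300))"
```

```text
time_s: 61.87
position: [0.4962, 0.1375, 0.1629]
tcp_rot: [2.195, 2.233, 0.023]
contact_force: [0.2, -0.5, 3.4]
opening: -0.0002
time_s: 63.12
position: [0.39, 0.427, 0.3163]
tcp_rot: [-2.209, -2.233, 0.008]
contact_force: [0.4, 0.4, -0.8]
opening: -0.0002
t 63.22 tcp [0.3905 0.4246 0.3168] chest [-113.2  289.6  316.8] open -0.0001 F [ 0.9 -0.9 -0. ]
shift [-5.752  2.359  0.35 ] |mm| 311.4 turn [-0.0017  0.0019 -0.0078] rows 7.5
```

View pics/t32.png

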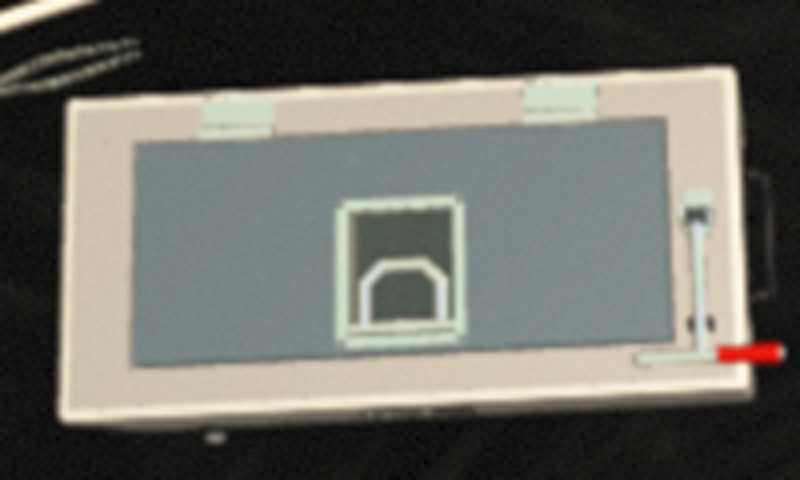

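View pics/s32.png

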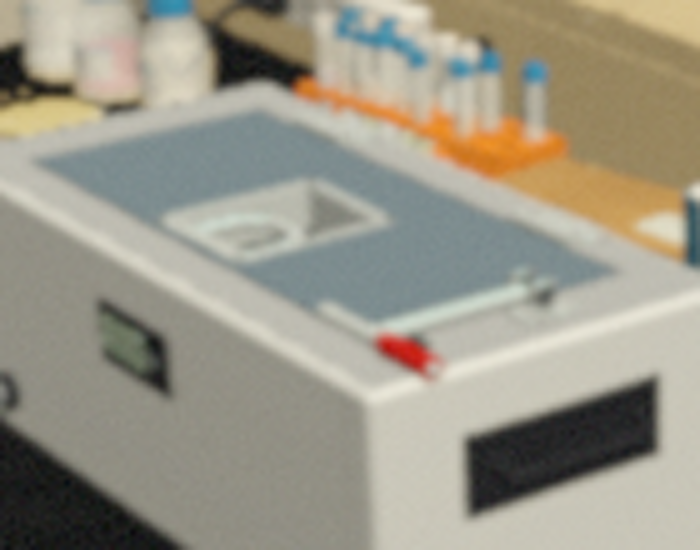

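View pics/tf.png

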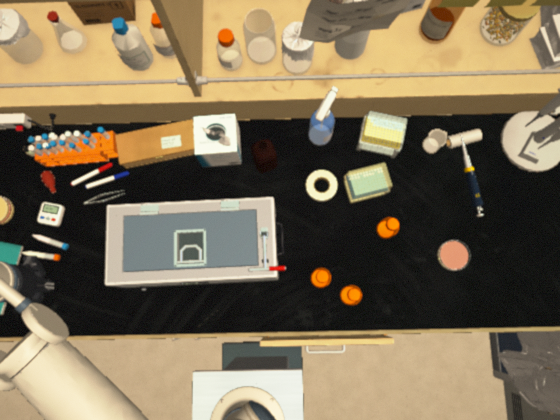

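The lid is flush, the ring flat in its cup at top (190,247) and the stay folded with its red grip at (278,268). The tape (321,185), tip box (368,183) and brown bottle (264,154) haven't moved, and no blue caps are left on the bench. I hand the job in.

```bash
python3 -c "
from h import *
a=cv2.imread('pics/top0.png');b=cv2.imread('pics/tf.png')
d=cv2.absdiff(a,b).max(2); print('diff around leave-alone things',(d[110:205,245:395]>60).sum(),'lid',(d[190:290,100:290]>60).sum())
r.sign_off()"
```

```text
diff around leave-alone things 0 lid 0
the job is handed in; nothing more can be done
```

The job is handed in at about 63 s. The three loose blue-capped bottles (two clear, one pink) stand in the chest, the lid is shut, the stay is folded and the ring lies flat in its cup.

- **What went wrong:** while I placed the second bottle, the gripper knocked the lid off the stay and it fell fully back. It rested that way for about 4 s. I propped it again before fetching the third bottle, and placed that one with the jaws turned 90° so they cleared the lid.
- **Stay:** it slipped out of the fingers in the last few degrees both when I raised it and when I folded it. Each time it went to the correct end by itself.
- **Last checks:** the final top picture showed no change from the first one around the chest, tip box, tape roll and brown bottle. Shut fingers touched the ring bar at 163 mm, its flat height. The arm was clear of everything.
- **Not confirmed at the end:** the bottles can't be seen with the lid shut. I last saw all three caps upright in the cavity just before lowering the lid. Wrist force peaked at about 42 N, when the fingers pushed the lid against its stop.

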